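# Turnaround shoot at the drawing table

### The job

Shoot the turnaround of the fallen robot figure and set the table for drawing it: hold the figure upright in the air straight over the camera's shooting pad, its middle level with the lens, and show the lens squarely, for two seconds each and in this order, its face, its left side, its back and its right side. Then stand it upright in the middle of the plinth, and stand every marker lying on the table in the pen cup, either end up (before or after the shoot). Leave the other things where they are.

Things in the scene. Friction and masses are not known exactly. Their poses are not given: they have to be found in the camera images.
- fig_mid (a point): the maquette: stiff grey toy-robot figure, 132 mm tall, 140 g, on a square foot 50 x 50 x 12 mm; at first fallen on its back. Point at its centre, 66 mm above the foot's underside. Axes: z foot to head, x out of its face, y out of its left arm
- fig: the same maquette, same frame. Face: eyes, mouth, round chest dial below; black backpack on the -x side. Nothing is further than 25 mm from the z axis. Head: round cylinder, 38 mm diameter, from 25 to 66 mm above the centre; shoulders, 50 mm over the arms, lie below it
- pad (a point): the shooting pad: fixed black rubber disc, 90 mm diameter, 3 mm thick, white dot in the middle; point at the centre of its top. It belongs to the desk camera, and the two are fixed together
- lens (a point): the middle of the desk camera's lens, 165 mm level distance from the pad's centre and 110 mm above the table; it looks straight and level across the pad: its x axis points from the pad to the camera, z up. The black camera head behind it is 50 x 64 x 46 mm and its top is 133 mm above the table; it is fixed
- plinth_top (a point): the plinth: fixed round wooden block, 130 mm diameter, 25 mm high; point at the centre of its top
- cup_rim (a point): the pen cup: fixed round steel cup, 100 mm outer diameter, 4 mm wall, 80 mm high, floor 5 mm thick (75 mm deep inside); point at the centre of its mouth, z up
- marker1_mid (a point): a square-bodied art marker, white body and grey cap, 120 mm long, 20 x 18 mm thick, 30 g, at first lying flat on the table; point at its centre, its z axis along its length towards the cap end. Absent in some runs (None from the start)
- marker1: the same marker (marker1); its body frame is that of its centre point
- marker2_mid (a point): a square-bodied art marker, white body and grey cap, 120 mm long, 20 x 18 mm thick, 30 g, at first lying flat on the table; point at its centre, its z axis along its length towards the cap end. Absent in some runs (None from the start)
- marker2: the same marker (marker2); its body frame is that of its centre point
- marker3_mid (a point): a square-bodied art marker, white body and grey cap, 120 mm long, 20 x 18 mm thick, 30 g, at first lying flat on the table; point at its centre, its z axis along its length towards the cap end. Absent in some runs (None from the start)
- marker3: the same marker (marker3); its body frame is that of its centre point
- mug_mid (a point): a bystander, to be left where it is: white mug, 85 mm high, 80 mm across; point on its axis 40 mm up
- glass_mid (a point): a bystander, to be left where it is: drinking glass, 90 mm high, 66 mm across; point on its axis 45 mm up
- eraser_mid (a point): a bystander, to be left where it is: white eraser in a card sleeve, 50 x 22 x 12 mm, x along its length; point at its centre
- phone_mid (a point): a bystander, to be left where it is: black phone lying flat, 145 x 70 x 9 mm, x along its length; point at its centre
Mind the look-alikes: they are no part of the job. Leave any red look-alike of the part that bears cup_rim alone.

How it is judged (in metres and radians):
On the way, in this order (a step that is already met when the one before it is completed fails the run):
1. the figure is held upright in the air over the pad, level with the lens, face turned to the lens (horizontal distance between fig_mid and pad below 0.03 m and z of fig_mid in the frame of lens between -0.03 and 0.03 m and angle between fig_mid's own z axis and vertical below 0.26 rad and y of lens in the frame of fig_mid between -0.05 and 0.05 m and x of lens in the frame of fig_mid above 0.08 m), for 1.5 s.
2. the figure is held upright in the air over the pad, level with the lens, its left side turned to the lens (horizontal distance between fig_mid and pad below 0.03 m and z of fig_mid in the frame of lens between -0.03 and 0.03 m and angle between fig_mid's own z axis and vertical below 0.26 rad and x of lens in the frame of fig_mid between -0.05 and 0.05 m and y of lens in the frame of fig_mid above 0.08 m), for 1.5 s.
3. the figure is held upright in the air over the pad, level with the lens, its back turned to the lens (horizontal distance between fig_mid and pad below 0.03 m and z of fig_mid in the frame of lens between -0.03 and 0.03 m and angle between fig_mid's own z axis and vertical below 0.26 rad and y of lens in the frame of fig_mid between -0.05 and 0.05 m and x of lens in the frame of fig_mid below -0.08 m), for 1.5 s.
4. the figure is held upright in the air over the pad, level with the lens, its right side turned to the lens (horizontal distance between fig_mid and pad below 0.03 m and z of fig_mid in the frame of lens between -0.03 and 0.03 m and angle between fig_mid's own z axis and vertical below 0.26 rad and x of lens in the frame of fig_mid between -0.05 and 0.05 m and y of lens in the frame of fig_mid below -0.08 m), for 1.5 s.
At the end, for the whole second after the job is handed in: the figure rests upright (within 6 degrees) on the plinth, its centre within 35 mm of the axis; every marker present rests in the cup, within 43 degrees of upright, its centre within 50 mm of the cup's axis and at most 5 mm above the rim (horizontal distance between fig_mid and plinth_top below 0.035 m and angle between fig_mid's own z axis and vertical below 0.1 rad and z of fig_mid in the frame of plinth_top between 0.06 and 0.072 m and linear speed of fig below 0.02 m/s and angle between the z axis of each of marker1_mid, marker2_mid, marker3_mid and the z axis of cup_rim, either way round below 0.75 rad and horizontal distance between each of marker1_mid, marker2_mid, marker3_mid and cup_rim below 0.05 m and z of each of marker1_mid, marker2_mid, marker3_mid in the frame of cup_rim below 0.005 m and linear speed of each of marker1, marker2, marker3 below 0.06 m/s); the robot touches nothing.
It fails at once if a bystander (mug, glass, eraser, phone) is moved more than 4 cm (distance of any of mug_mid, glass_mid, eraser_mid, phone_mid from where it was at the start of the episode above 0.04 m).
Of marker1, marker2, marker3 only 2 to 3 are there at a start; the rules pass over those that are not, and their reading is None.
At some moment in a run one of marker1, marker2, marker3 may be knocked a few centimetres aside while the robot is not near it.
Once in a run the grip may slacken for a moment while it holds something.
It also fails if it takes over 210 s, if anything falls off the work surface, if the arm or the gripper's body presses on something with over 40 N, if the wrist force passes 120 N, or if a joint passes its speed limit or range.

### The arm

A 6-joint arm with a two-finger parallel gripper is mounted at the origin on the work surface. World frame = base frame: x ahead of the robot, y to its left, z up, the work surface at z = 0. Lengths are in mm, angles in degrees, forces in N, time in s.
With the tool pointing down it reaches from about 350 to 850 mm from the base axis. Payload 8.1 kg.
Tool frame: the origin (TCP) lies midway between the tips of the shut fingers; the grasp point (between the pads) lies 19 mm behind it; y points along the fingers, x is the direction in which the jaws open and shut, and the axes are right-handed (so a half turn about y gives the same grasp; the last joint's range is limited). The gripper opens to 85 mm and grips with 20 to 120 N. Pads are 22 mm wide; open, the fingers measure 114 mm over their backs; the gripper's body (76 mm by 85 mm) begins 54 mm behind the grasp point. The pads swing forward as they close: fully open they stand 13 mm farther back than shut.
Start: joints at [-73.419, 7.471, 85.268, -0, 87.261, -4.893], TCP at [219.672, -558.345, 193.792] pointing down, gripper open.
Joint ranges: [-169.43, 169.43], [-51.17, 129.36], [1.28, 143.12], [-76.62, 256.62], [0, 156.53], [-152.29, 152.29]. Speed limits (degrees/s): [136.94, 136.94, 159.86, 180, 180, 180].

### API

Orientations are given as [roll, pitch, yaw] about the fixed x, y, z axes, in that order (R = Rz(yaw) Ry(pitch) Rx(roll)).
In Python, from bench import r gives the robot as it stands.
- The arm moves only by the tool move_arm, never from a script. Its arguments are lists of equal length, an entry for each row: "linear": the shift along the tool's x, y, z normalised to -1 to 1, where 1 is 300 mm, a list of three; "twist": the turn, a rotation vector about the tool's x, y, z normalised to -1 to 1, where 1 is pi/2 rad, a list of three; "hand": the opening, from -1 (shut) to 1 (fully open). A call has 1 to 12 rows; each row is the pose to reach, as a shift and turn from the pose measured when the call began, along the tool's axes at that moment; what a row does not reach only later rows make up. A row lasts 1/12 s, in which the tool goes at most 41.7 mm and 7.16 degrees, less where a joint would pass 70% of its speed; a pose out of reach is approached as far as the arm can. A call with a number of a shift or a turn outside -1 to 1 is refused whole. A call with a gripper value outside its range is refused whole. The fingers move at their own pace and stop on an object; "force" is the grip in N (left out, the last holds). Time passes only in rows, so rows that repeat a pose let the fingers close. It gives the time, the measured TCP pose, the force and the opening at its end, in the units of the state.
- r.sense(): the state, without advancing time (a new reading comes with each control period).
- r.snapshot(name): name is "side" or "top" or "wrist"; returns a dict with "frame" (480x640x3 uint8, red, green, blue), "range_z" (480x640 float32, mm along the optical axis (not along the pixel's ray), 0 where there is no reading), "intrinsics" (3x3 intrinsics, pixels), "dist_coeffs" ([k1, k2, p1, p2, k3] as OpenCV has them; the pictures are not rectified), "R" (3x3) and "t" (3): a world point X has camera coordinates R X + t; the wrist camera has in their place "hand_eye" (4x4, takes a point from camera to tool coordinates, whose origin is the TCP and whose axes are the tool frame's). Camera axes: x right, y down, z forward; pixel columns grow to the right and rows downward; lengths in mm; the calibration is good to about 2 mm. A picture is of the moment at which its call begins: read the wrist's pose just before it.
- r.hand_in(): hands the job in, once; it reports no verdict.
The state is a dict: "time": time; "joint_pos": joint angles; "qd": joint speeds; "joint_efforts": joint torques, N m; "tool_pos": TCP position; "tcp_rot": TCP orientation; "ft_force": force on the tool from outside, world axes, zero at the start; "wrist_torque": the same for the moment, N m; "finger_gap": finger opening in mm.
Only numpy, scipy, OpenCV 4.12 (cv2) and the standard library are available. Lean on these libraries where they do the work, as an engineer would, in place of code of your own. Each camera call takes 0.05 s, during which the arm holds its last target. There are 200 camera calls.

## Working session

There is one attempt and no reset: what is moved stays moved. The work goes in short steps, Python scripts to look and compute and a tool call to move; the robot and the scene stay as the last step left them, time stands still between calls to the robot, and variables do not carry over. Pictures are saved under pics/ and viewed, on a budget of 14 in all, crops included, one or two more only if the job needs it, and the job is handed in when it is done.

Besides the shell and the picture viewer there is one more tool, called as name(argument=value, ...) on one line, values as JSON. move_arm: Moves the arm, as the interface text tells. Scaled input: -1 to 1 covers 300 mm each way for a shift and pi/2 rad each way for a turn. Its arguments: {"type":"object","properties":{"linear":{"type":"array","items":{"type":"array","items":{"type":"number","minimum":-1,"maximum":1}}},"twist":{"type":"array","items":{"type":"array","items":{"type":"number","minimum":-1,"maximum":1}}},"hand":{"type":"array","items":{"type":"number"}},"force":{"type":"number"}},"required":["linear","twist","hand"]}

```bash
mkdir -p pics; ls; python3 - <<'E'
from bench import r
import cv2,numpy as np,pickle
print(r.sense())
a=r.snapshot("top");b=r.snapshot("side")
pickle.dump((a,b),open("s0.pkl","wb"))
for n,s in(("top",a),("side",b)):
    cv2.imwrite(f"pics/{n}0.png",s["frame"][:,:,::-1])
    print(n,s["intrinsics"],s["dist_coeffs"],s["R"],s["t"])
E
```

```text
pics
{'time': 0.0, 'joint_pos': array([-7.34194394e+01,  7.51549520e+00,  8.53283556e+01,  1.61293849e-03,
        8.72597555e+01, -4.89330862e+00]), 'qd': array([ 0.06996432,  0.05088644,  0.07190369, -0.01680579,  0.0497126 ,
        0.03689237]), 'joint_efforts': array([ 1.77771162e-04, -5.69390130e+01, -5.00552917e+01,  3.70682301e-04,
        1.50820351e-02, -1.56540057e-05]), 'tool_pos': array([ 219.50395001, -557.76476138,  192.74928826]), 'tcp_rot': array([-89.98955724,   0.10309122, -68.52619998]), 'ft_force': array([ 0.79932175, -0.71722054,  0.1445573 ]), 'wrist_torque': array([ 0.00840596,  0.05278733, -0.0368972 ]), 'finger_gap': 85.55188492206835}
top [[467.10672186   0.         329.2318629 ]
 [  0.         467.10672186 238.64277518]
 [  0.           0.           1.        ]] [-0.02958315  0.          0.          0.          0.        ] [[-0.02176426 -0.99948835  0.02343835]
 [-0.99485665  0.01933171 -0.09943106]
 [ 0.09892708 -0.02548185 -0.99476837]] [  34.10909777  515.13166598 1063.41708834]
side [[623.2537017    0.         319.84257835]
 [  0.         623.2537017  248.40441502]
 [  0.           0.           1.        ]] [-0.13423291  0.          0.          0.          0.        ] [[-0.99601138 -0.08907458 -0.00520036]
 [-0.06346477  0.74820535 -0.66042484]
 [ 0.062718   -0.65746062 -0.75087415]] [ 480.07222348   91.12552841 1707.24425296]
```

View pics/top0.png

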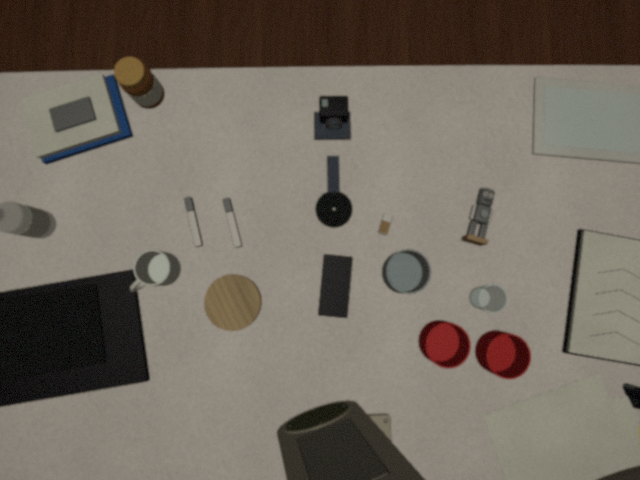

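View pics/side0.png

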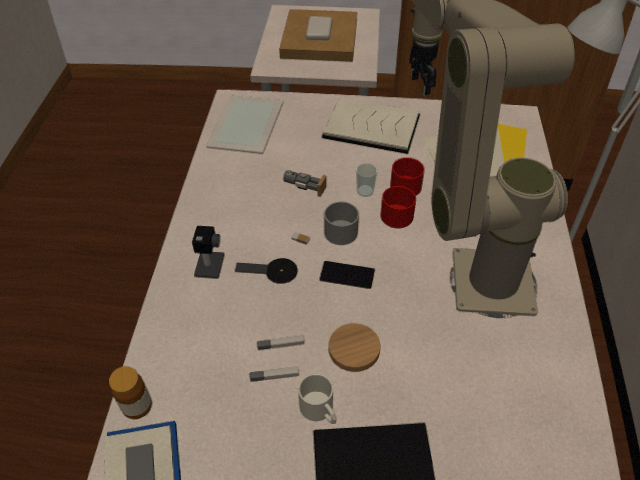

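Top view: figure (480,216), foot at (475,240). Pad (333,209), desk camera (333,105), plinth (232,302), markers (193,221) and (231,222). No third marker is visible. Cup candidates are grey (405,272) and red (444,343) and (502,354); the grey steel one fits, since the red ones are the look-alikes. The side view agrees.

```bash
cat > h.py <<'E'
import numpy as np,cv2
from scipy.spatial.transform import Rotation as Ro
def campose(s,st=None):
    if "R" in s: R=np.array(s["R"]);return R.T,-R.T@np.array(s["t"])
    T=np.array(s["hand_eye"]);Rt=Ro.from_euler('xyz',st["tcp_rot"],degrees=True).as_matrix()
    return Rt@T[:3,:3],Rt@T[:3,3]+st["tool_pos"]
def rays(s,px,st=None):
    p=cv2.undistortPoints(np.array(px,float).reshape(-1,1,2),np.array(s["intrinsics"]),np.array(s["dist_coeffs"])).reshape(-1,2)
    A,c=campose(s,st);return np.c_[p,np.ones(len(p))]@A.T,c
def plane(s,px,z,st=None):
    d,c=rays(s,px,st);return c+d*((z-c[2])/d[:,2])[:,None]
def cloud(s,st=None):   # world xyz per pixel
    v,u=np.mgrid[:480,:640];d,c=rays(s,np.c_[u.ravel(),v.ravel()],st)
    z=s["range_z"].ravel();P=c+d*z[:,None];P[z==0]=np.nan
    return P.reshape(480,640,3)
def rect(P2):
    (c,(w,h),a)=cv2.minAreaRect(P2.astype(np.float32));return np.round(c,1),np.round((w,h),1),round(a,1)
E
python3 - <<'E'
import pickle;from h import *
a,b=pickle.load(open("s0.pkl","rb"))
g=a["frame"];hsv=cv2.cvtColor(g,cv2.COLOR_RGB2HSV);P=cloud(a)
print("table z",np.nanmedian(P[230:260,280:310,2]),np.nanmedian(P[150:180,400:430,2]))
def roi(n,u0,u1,v0,v1,zmin,zmax=300):
    Q=P[v0:v1,u0:u1].reshape(-1,3);Q=Q[(Q[:,2]>zmin)&(Q[:,2]<zmax)]
    print(n,len(Q),Q.mean(0).round(1) if len(Q) else '',rect(Q[:,:2]) if len(Q)>4 else '',"zmax",np.percentile(Q[:,2],98).round(1) if len(Q) else '')
roi("m193",178,212,190,255,8);roi("m231",215,248,190,255,8)
roi("fig",460,505,180,250,10);roi("foot",460,490,232,248,10)
roi("cup rim",380,432,245,300,70);roi("plinth",200,266,270,335,15)
roi("glass",465,510,280,315,30);roi("mug",128,185,245,295,70);roi("cam",315,352,90,135,80);roi("bottle",105,165,50,110,30)
# pad: dark mask centre
m=(g.max(2)<45).astype(np.uint8);k=m.copy();k[:192]=0;k[232:]=0;k[:,:310]=0;k[:,356:]=0
c=max(cv2.findContours(k,0,2)[0],key=cv2.contourArea);print("pad px",cv2.minEnclosingCircle(c),plane(a,[cv2.minEnclosingCircle(c)[0],(333.5,209)],3).round(1))
print("lens cam px->",plane(a,[(334,98)],133).round(1))
print("phone",plane(a,[(336,286)],9).round(1),"eraser",plane(a,[(385,225)],12).round(1))
print("marker ends",plane(a,[(189,198),(198,245),(227,199),(237,246)],18).round(1))
crop=[cv2.resize(g[v0:v1,u0:u1],(400,400),interpolation=cv2.INTER_CUBIC) for u0,u1,v0,v1 in((455,515,180,240),(375,435,245,305),(300,370,85,155),(180,245,190,255))]
cv2.imwrite("pics/crop1.png",cv2.resize(np.vstack([np.hstack(crop[:2]),np.hstack(crop[2:])]),(600,600))[:,:,::-1]*1)
s=r=None
E
```

```text
table z 0.47588683952608335 0.5146371108221501
m193 438 [563.7 342.2  19.3] (array([563.9, 342.9]), array([119.7,  31. ]), 20.2) zmax 23.9
m231 415 [559.1 250.4  19.6] (array([560.1, 251.2]), array([119.4,  18.5]), 13.8) zmax 24.4
fig 1096 [ 559.  -329.5   37.9] (array([ 564.4, -333.5]), array([ 51.7, 133.5]), 73.2) zmax 52.1
foot 260 [ 509.3 -315.7   38.6] (array([ 511. , -316.1]), array([50.7, 29.5]), 84.7) zmax 53.4
cup rim 318 [ 435.4 -150.4   78.8] (array([ 435.3, -149.2]), array([100.4,  97.2]), 88.6) zmax 83.1
plinth 2549 [374.1 249.4  25.2] (array([374.3, 250.3]), array([130. , 127.7]), 88.8) zmax 29.4
glass 645 [ 370.5 -334.2   68.1] (array([ 370.8, -329.7]), array([64.9, 63.5]), 86.9) zmax 92.2
mug 402 [451.  418.4  80.7] (array([447.3, 415.7]), array([79.3, 94.6]), 75.7) zmax 88.4
cam 884 [784.4  10.4 128.6] (array([786.4,  10.2]), array([63.7, 65.4]), 89.8) zmax 138.1
bottle 1675 [869.4 453.9  98.2] (array([874.7, 484.4]), array([ 71.7, 137.1]), 8.1) zmax 133.9
pad px ((333.5, 208.7058868408203), 17.301448822021484) [[589.8  11.1   3. ]
 [589.1  11.1   3. ]]
lens cam px-> [[811.5   9.2 133. ]]
phone [[405.5   9.6   9. ]] eraser [[ 547. -110.   12.]]
marker ends [[619.1 351.8  18. ]
 [507.5 329.9  18. ]
 [615.1 262.3  18. ]
 [503.4 239.   18. ]]
```

View pics/crop1.png

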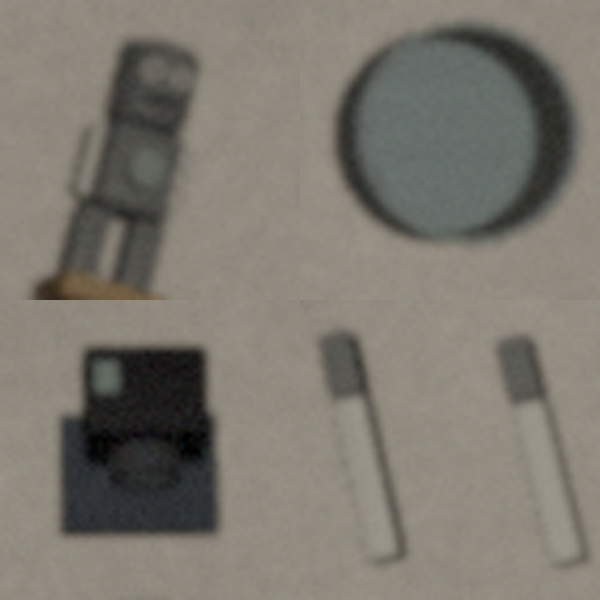

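The crop shows the figure on its back, face up, with its head towards +x. The grey steel cup is confirmed. There are two markers, with caps towards +x. The lens faces −x, towards the pad. 

Plan:
1. Grip the head from above and tip the figure upright.
2. Stand it on the pad.
3. Regrip the head from above for the turnaround.

```bash
cat >> h.py <<'E'
def down(yaw): return Ro.from_euler('xyz',[-90,0,yaw],degrees=True)
def level(h,p=0): return Ro.from_euler('z',h,degrees=True)*Ro.from_matrix(np.array([[0,1,0],[-1,0,0],[0,0,1.]]))*Ro.from_euler('x',-p,degrees=True)
def plan(way,start=None):
    from bench import r
    s=r.sense()
    p,R=(s["tool_pos"],Ro.from_euler('xyz',s["tcp_rot"],degrees=True)) if start is None else start
    for q,Q in way:
        q=np.array(q,float);l=R.inv().apply(q-p)/300;t=(R.inv()*Q).as_rotvec()/(np.pi/2)
        print("lin",l.round(3).tolist(),"tw",t.round(3).tolist(),"dist",round(np.linalg.norm(q-p)),"deg",round(90*np.linalg.norm(t)));p,R=q,Q
E
python3 - <<'E'
from h import *
from bench import r
print(np.round(r.snapshot("wrist")["hand_eye"],3).tolist())
plan([((420,-450,240),down(-90)),((575,-337,240),down(-106.8))])
E
```

```text
[[1.0, 0.0, -0.001, 0.849], [0.001, -0.27, 0.963, -179.538], [0.0, -0.963, -0.27, 68.242], [0.0, 0.0, 0.0, 1.0]]
lin [-0.09, -0.157, 0.753] tw [0.0, 0.239, -0.001] dist 232 deg 21
lin [-0.377, 0.0, 0.517] tw [-0.0, 0.187, -0.0] dist 192 deg 17
```

move_arm(linear=[[-0.09,-0.157,0.753],[-0.09,-0.157,0.753],[-0.09,-0.157,0.753],[-0.09,-0.157,0.753],[-0.09,-0.157,0.753],[-0.09,-0.157,0.753],[-0.09,-0.157,0.753],[-0.09,-0.157,0.753],[-0.09,-0.157,0.753]], twist=[[0,0.239,0],[0,0.239,0],[0,0.239,0],[0,0.239,0],[0,0.239,0],[0,0.239,0],[0,0.239,0],[0,0.239,0],[0,0.239,0]], hand=[1,1,1,1,1,1,1,1,1])

```text
time: 0.9
tool_pos: [419.4, -450.0, 239.5]
tcp_rot: [-90.1, 0.1, -90.0]
ft_force: [-0.4, -0.0, -0.0]
finger_gap: 85.4
```

move_arm(linear=[[-0.377,0,0.517],[-0.377,0,0.517],[-0.377,0,0.517],[-0.377,0,0.517],[-0.377,0,0.517],[-0.377,0,0.517],[-0.377,0,0.517],[-0.377,0,0.517],[-0.377,0,0.517]], twist=[[0,0.187,0],[0,0.187,0],[0,0.187,0],[0,0.187,0],[0,0.187,0],[0,0.187,0],[0,0.187,0],[0,0.187,0],[0,0.187,0]], hand=[1,1,1,1,1,1,1,1,1])

```text
time: 1.65
tool_pos: [573.1, -338.6, 239.2]
tcp_rot: [-90.2, 0.1, -107.0]
ft_force: [-0.0, -0.1, 0.5]
finger_gap: 85.4
```

```bash
python3 - <<'E'
from h import *
from bench import r
st=r.sense();s=r.snapshot("wrist");print(st["tool_pos"].round(1),st["tcp_rot"].round(1))
cv2.imwrite("pics/w1.png",s["frame"][:,:,::-1])
P=cloud(s,st);Q=P.reshape(-1,3);Q=Q[(Q[:,2]>12)&(Q[:,2]<80)&(abs(Q[:,0]-564)<110)&(abs(Q[:,1]+333)<90)]
print(len(Q),rect(Q[:,:2]))
H=Q[((Q[:,:2]-[564.4,-333.5])@[.957,-.289])>28];print("head",rect(H[:,:2]),np.percentile(H[:,2],[2,50,98]))
E
```

```text
[ 573.1 -338.6  239.2] [-9.02e+01  1.00e-01 -1.07e+02]
4394 (array([ 562.5, -336.6]), array([ 49.8, 132.4]), 72.5)
head (array([ 608. , -350.6]), array([37.9, 37.1]), 72.6) [25.22919157 40.79752527 44.80864575]
```

View pics/w1.png

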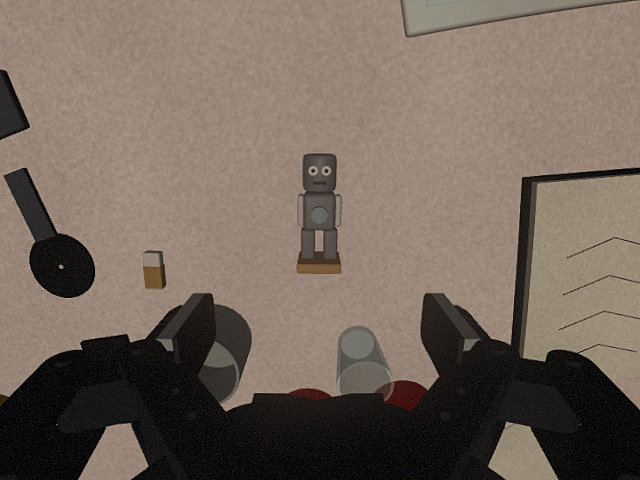

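The wrist view shows the figure face-up with its head at (319,172) and foot at (319,265), lined up with the jaws. Now I descend on the head and close.

```bash
python3 - <<'E'
from h import *
plan([((606.4,-350.3,80),down(-107.3)),((606.4,-350.3,7),down(-107.3))])
E
```

```text
lin [0.006, 0.531, 0.119] tw [0.001, 0.004, -0.001] dist 163 deg 0
lin [0.0, 0.243, -0.0] tw [0.0, 0.0, 0.0] dist 73 deg 0
```

move_arm(linear=[[0.006,0.531,0.119],[0.006,0.531,0.119],[0.006,0.531,0.119],[0.006,0.531,0.119],[0.006,0.531,0.119],[0.006,0.531,0.119],[0.006,0.62,0.119],[0.006,0.7,0.119],[0.006,0.76,0.119],[0.006,0.774,0.119],[0.006,0.774,0.119],[0.006,0.774,0.119]], twist=[[0,0.004,0],[0,0.004,0],[0,0.004,0],[0,0.004,0],[0,0.004,0],[0,0.004,0],[0,0.004,0],[0,0.004,0],[0,0.004,0],[0,0.004,0],[0,0.004,0],[0,0.004,0]], hand=[1,1,1,1,1,1,1,1,1,1,1,1])

```text
time: 2.7
tool_pos: [607.8, -351.8, 10.7]
tcp_rot: [-89.9, -0.0, -107.4]
ft_force: [-1.0, -0.9, 0.5]
finger_gap: 85.5
```

move_arm(linear=[[0,0,0],[0,0,0],[0,0,0],[0,0,0],[0,0,0],[0,0,0],[0,0,0],[0,0,0],[0,0,0],[0,0,0],[0,0,0],[0,0,0]], twist=[[0,0,0],[0,0,0],[0,0,0],[0,0,0],[0,0,0],[0,0,0],[0,0,0],[0,0,0],[0,0,0],[0,0,0],[0,0,0],[0,0,0]], hand=[-1,-1,-1,-1,-1,-1,-1,-1,-1,-1,-1,-1], force=70)

```text
time: 3.7
tool_pos: [607.8, -351.8, 10.7]
tcp_rot: [-89.9, -0.0, -107.4]
ft_force: [-0.2, 1.2, -0.0]
finger_gap: -0.2
```

```bash
python3 - <<'E'
from h import *
import json
# lift, then carry with tilt to level over pad
plan([((560,-240,190),down(-107.3+20)),((570,-100,200),level(0,-45)),((590+19,11.1,190),level(0,0)),((590+19,11.1,117.5),level(0,0))])
E
```

```text
lin [-0.308, -0.598, -0.262] tw [-0.001, -0.223, 0.0] dist 217 deg 20
lin [-0.465, -0.033, 0.055] tw [1.5, 0.015, -0.035] dist 141 deg 135
lin [-0.37, 0.068, -0.115] tw [-0.5, 0.0, 0.0] dist 118 deg 45
lin [0.0, 0.0, -0.242] tw [0.0, 0.0, 0.0] dist 72 deg 0
```

Fingers shut on nothing. I'll look.

```bash
python3 - <<'E'
from h import *
from bench import r
st=r.sense();s=r.snapshot("wrist");print(st["tool_pos"].round(1),st["finger_gap"])
cv2.imwrite("pics/w2.png",s["frame"][:,:,::-1])
E
```

```text
[ 607.8 -351.8   10.7] -0.1693932894448851
```

View pics/w2.png

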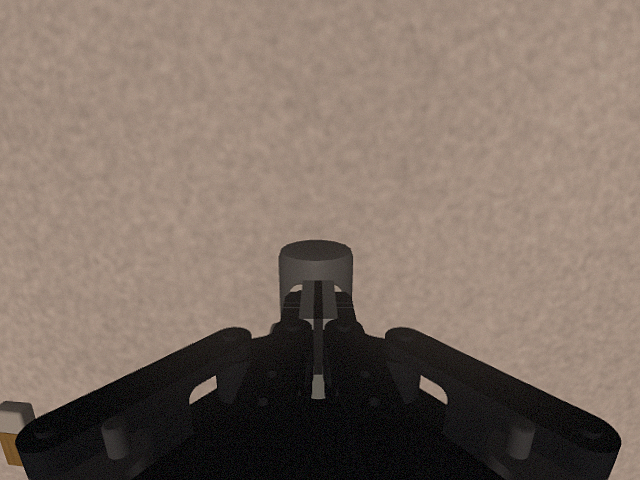

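```bash
python3 - <<'E'
from h import *
from bench import r
st=r.sense();s=r.snapshot("wrist")
P=cloud(s,st)
for v in (243,250,256,264,272,280,285,290,296,305):print(v,P[v,290].round(0),P[v,316].round(0),P[v,348].round(0))
Q=P[200:330,250:380].reshape(-1,3);Q=Q[(Q[:,2]>12)];print(rect(Q[:,:2]),np.percentile(Q[:,2],[5,50,98]))
t=r.snapshot("top");P=cloud(t);Q=P[180:260,440:530].reshape(-1,3);Q=Q[(Q[:,2]>8)&(Q[:,2]<60)];print(len(Q),rect(Q[:,:2]) if len(Q)>4 else 0)
d=r.snapshot("side");cv2.imwrite("pics/s2.png",cv2.resize(d["frame"][140:240,240:390],(750,500))[:,:,::-1])
E
```

```text
243 [ 628. -343.   15.] [ 625. -357.   19.] [ 614. -372.   -1.]
250 [ 629. -345.   30.] [nan nan nan] [ 619. -371.   27.]
256 [ 628. -345.   37.] [ 625. -357.   39.] [ 618. -371.   32.]
264 [ 625. -344.   38.] [ 623. -356.   43.] [ 616. -370.   35.]
272 [ 621. -343.   39.] [ 619. -355.   43.] [ 611. -368.   34.]
280 [ 618. -342.   40.] [ 616. -354.   44.] [ 607. -367.   34.]
285 [ 615. -341.   38.] [ 618. -355.   56.] [ 605. -367.   34.]
290 [ 615. -342.   46.] [ 619. -355.   62.] [ 602. -366.   34.]
296 [ 618. -344.   60.] [ 619. -355.   68.] [ 611. -366.   59.]
305 [ 618. -344.   67.] [ 618. -355.   74.] [ 611. -366.   67.]
(array([ 603.7, -346.7]), array([41.4, 48.9]), 70.8) [23.87525121 43.69774308 93.92257914]
707 (array([ 562.1, -325.3]), array([ 40.4, 125.4]), 65.0)
```

View pics/s2.png

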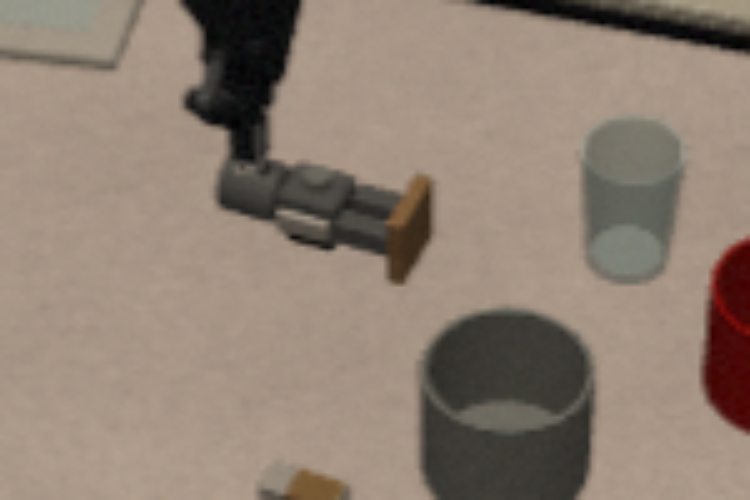

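The side crop shows the figure unmoved, with the shut fingertips at the top of the head (245,160). So the tips sit higher than the reported TCP. I'll raise the arm and check where the shut tips really are.

move_arm(linear=[[0,-0.3,0],[0,-0.3,0],[0,-0.3,0],[0,-0.3,0],[0,-0.3,0]], twist=[[0,0,0],[0,0,0],[0,0,0],[0,0,0],[0,0,0]], hand=[-1,-1,-1,-1,-1])

```text
time: 4.32
tool_pos: [608.5, -352.4, 102.4]
tcp_rot: [-89.7, -0.1, -107.4]
ft_force: [-0.7, 0.4, -0.7]
finger_gap: -0.1
```

```bash
python3 - <<'E'
from h import *
from bench import r
st=r.sense();s=r.snapshot("wrist")
R=Ro.from_euler('xyz',st["tcp_rot"],degrees=True)
P=cloud(s,st);T=R.inv().apply((P.reshape(-1,3)-st["tool_pos"])).reshape(P.shape)
print(st["tool_pos"].round(1),st["finger_gap"],st["ft_force"])
for v in range(262,340,6):print(v,T[v,312].round(0),T[v,322].round(0),P[v,316,2].round(0))
Q=P[200:300,200:440].reshape(-1,3);Q=Q[(Q[:,2]>10)&(Q[:,2]<60)];print(rect(Q[:,:2]))
K=s["intrinsics"];print(K[0],K[1],s["dist_coeffs"])
cv2.imwrite("pics/w3.png",s["frame"][:,:,::-1])
E
```

```text
[ 608.5 -352.4  102.4] -0.07164917285417091 [-0.74498046  0.41803126 -0.69477137]
262 [ -4.  59. -16.] [  3.  59. -16.] 43.0
268 [ -4.  59. -21.] [  4.  62. -21.] 41.0
274 [ -4.  62. -26.] [  4.  62. -26.] 40.0
280 [ -4.  61. -30.] [  4.  61. -30.] 42.0
286 [ -2. -48.  12.] [  2. -48.  12.] 150.0
292 [ -2. -53.  11.] [  2. -54.  12.] 155.0
298 [ -2. -59.  12.] [  2. -60.  12.] 161.0
304 [ -2. -64.  12.] [  2. -64.  12.] 166.0
310 [ -2. -67.  11.] [  2. -68.  11.] 171.0
316 [ -1. -73.  11.] [  2. -73.  12.] 175.0
322 [ -1. -75.  10.] [  2. -73.   9.] 177.0
328 [ -1. -75.   8.] [  2. -74.   8.] 177.0
334 [ -1. -77.   7.] [  2. -74.   5.] 177.0
(array([ 594.4, -345.7]), array([50.4, 66.6]), 74.6)
[349.29302553   0.         317.8131998 ] [  0.         349.29302553 238.61276281] [-0.05930948  0.          0.          0.          0.        ]
```

View pics/w3.png

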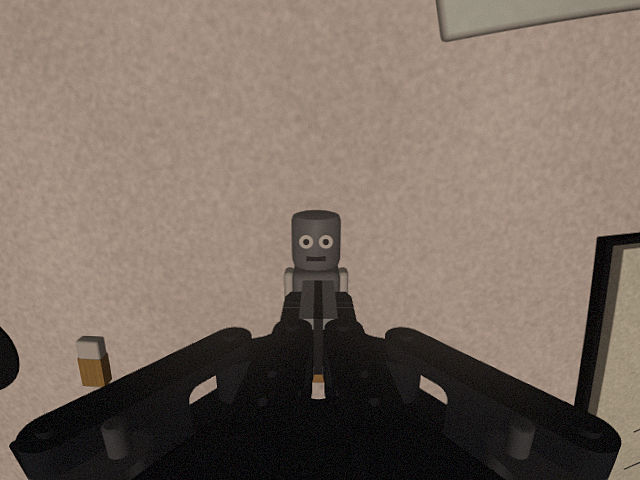

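The depth data shows the shut tips about 46 mm behind the reported TCP along tool y. At z = 11 mm they read y = −46 to −48, and the side view agrees. The real grasp point is therefore about 65 mm behind the reported TCP, and I'll use that. Next I reopen, go lower and close.

move_arm(linear=[[0,0,0],[0,0,0],[0,0,0],[0,0,0],[0,0,0],[0,0,0],[0,0,0],[0,0,0]], twist=[[0,0,0],[0,0,0],[0,0,0],[0,0,0],[0,0,0],[0,0,0],[0,0,0],[0,0,0]], hand=[1,1,1,1,1,1,1,1])

```text
time: 5.03
tool_pos: [607.5, -351.7, 100.5]
tcp_rot: [-89.9, -0.0, -107.4]
ft_force: [-0.2, -0.4, 0.1]
finger_gap: 85.3
```

move_arm(linear=[[0,0.1,0],[0,0.2,0],[0,0.3,0],[0,0.38,0],[0,0.43,0],[0,0.455,0],[0,0.465,0],[0,0.465,0],[0,0.465,0],[0,0.465,0]], twist=[[0,0,0],[0,0,0],[0,0,0],[0,0,0],[0,0,0],[0,0,0],[0,0,0],[0,0,0],[0,0,0],[0,0,0]], hand=[1,1,1,1,1,1,1,1,1,1])

```text
time: 5.87
tool_pos: [609.2, -352.8, -36.7]
tcp_rot: [-89.7, -0.1, -107.4]
ft_force: [0.6, 0.4, 0.1]
finger_gap: 85.4
```

move_arm(linear=[[0,0,0],[0,0,0],[0,0,0],[0,0,0],[0,0,0],[0,0,0],[0,0,0],[0,0,0],[0,0,0],[0,0,0]], twist=[[0,0,0],[0,0,0],[0,0,0],[0,0,0],[0,0,0],[0,0,0],[0,0,0],[0,0,0],[0,0,0],[0,0,0]], hand=[-1,-1,-1,-1,-1,-1,-1,-1,-1,-1], force=70)

```text
time: 6.7
tool_pos: [609.6, -353.0, -36.2]
tcp_rot: [-89.7, -0.1, -107.4]
ft_force: [-0.9, 0.9, 5.7]
finger_gap: 36.5
```

```bash
cat >> h.py <<'E'
def gp(p,R): return np.array(p,float)+R.apply([0,65,0]),R   # grasp point -> reported TCP (tips sit 46 mm short)
E
python3 - <<'E'
from h import *
from bench import r
s=r.sense();print(s["tool_pos"].round(1),s["finger_gap"])
plan([gp((570,-260,190),level(-17.3,70)),gp((560,-150,200),level(-10,35)),gp((575,-20,200),level(0,0)),gp((590,11.1,170),level(0,0))])
E
```

```text
[ 609.6 -353.   -36.2] 36.541438020342135
lin [-0.256, -0.552, -0.141] tw [0.219, -0.001, 0.001] dist 187 deg 20
lin [-0.363, -0.119, 0.002] tw [0.388, -0.065, 0.05] dist 115 deg 36
lin [-0.473, -0.063, 0.107] tw [0.388, -0.034, 0.108] dist 147 deg 36
lin [-0.104, 0.05, -0.1] tw [0.0, 0.0, 0.0] dist 46 deg 0
```

Gripped: gap 36.5. Now I lift and tip upright on the way to the pad.

move_arm(linear=[[0,-0.1,0],[-0.03,-0.2,-0.02],[-0.07,-0.3,-0.04],[-0.12,-0.4,-0.07],[-0.17,-0.48,-0.1],[-0.22,-0.53,-0.12],[-0.25,-0.55,-0.14],[-0.256,-0.552,-0.141],[-0.256,-0.552,-0.141],[-0.256,-0.552,-0.141]], twist=[[0,0,0],[0.03,0,0],[0.07,0,0],[0.11,0,0],[0.15,0,0],[0.18,0,0],[0.21,0,0],[0.219,0,0],[0.219,0,0],[0.219,0,0]], hand=[-1,-1,-1,-1,-1,-1,-1,-1,-1,-1])

```text
time: 7.53
tool_pos: [590.7, -266.6, 128.0]
tcp_rot: [-70.1, -0.1, -107.4]
ft_force: [0.6, -0.4, -1.1]
finger_gap: 36.4
```

move_arm(linear=[[-0.04,-0.013,0],[-0.08,-0.026,0],[-0.12,-0.04,0],[-0.16,-0.053,0],[-0.2,-0.066,0],[-0.24,-0.08,0],[-0.28,-0.092,0],[-0.32,-0.105,0],[-0.35,-0.115,0],[-0.363,-0.119,0.002],[-0.363,-0.119,0.002],[-0.363,-0.119,0.002]], twist=[[0.043,-0.007,0.005],[0.086,-0.014,0.011],[0.13,-0.022,0.017],[0.17,-0.029,0.022],[0.215,-0.036,0.028],[0.26,-0.043,0.033],[0.3,-0.05,0.039],[0.34,-0.057,0.044],[0.375,-0.063,0.048],[0.388,-0.065,0.05],[0.388,-0.065,0.05],[0.388,-0.065,0.05]], hand=[-1,-1,-1,-1,-1,-1,-1,-1,-1,-1,-1,-1])

```text
time: 8.53
tool_pos: [612.1, -159.5, 160.8]
tcp_rot: [-35.3, -0.0, -100.1]
ft_force: [0.9, -0.6, -1.2]
finger_gap: 36.2
```

move_arm(linear=[[-0.052,-0.007,0.012],[-0.105,-0.014,0.024],[-0.158,-0.021,0.036],[-0.21,-0.028,0.048],[-0.263,-0.035,0.06],[-0.315,-0.042,0.072],[-0.368,-0.049,0.083],[-0.42,-0.056,0.095],[-0.46,-0.062,0.104],[-0.473,-0.063,0.107],[-0.473,-0.063,0.107],[-0.473,-0.063,0.107]], twist=[[0.043,-0.004,0.012],[0.086,-0.008,0.024],[0.13,-0.011,0.036],[0.17,-0.015,0.048],[0.215,-0.019,0.06],[0.26,-0.023,0.072],[0.3,-0.026,0.084],[0.34,-0.03,0.095],[0.375,-0.033,0.104],[0.388,-0.034,0.108],[0.388,-0.034,0.108],[0.388,-0.034,0.108]], hand=[-1,-1,-1,-1,-1,-1,-1,-1,-1,-1,-1,-1])

```text
time: 9.53
tool_pos: [682.0, -23.0, 184.7]
tcp_rot: [-0.2, 0.3, -89.5]
ft_force: [1.9, 1.9, -1.5]
finger_gap: 35.9
```

```bash
python3 - <<'E'
from h import *
from bench import r
st=r.sense();print(st["tool_pos"].round(1),st["tcp_rot"].round(1),st["finger_gap"],st["joint_pos"].round(0))
s=r.snapshot("wrist");d=r.snapshot("side")
cv2.imwrite("pics/p4.png",cv2.resize(d["frame"][130:330,150:430],(784,560))[:,:,::-1])
plan([gp((590,11.1,150),level(0,0))])
E
```

```text
[682.  -23.  184.7] [ -0.2   0.3 -89.5] 35.894121497082864 [-16.   5. 143. 161.  59. -79.]
lin [-0.104, -0.071, -0.074] tw [0.016, -0.008, -0.008] dist 44 deg 2
```

View pics/p4.png

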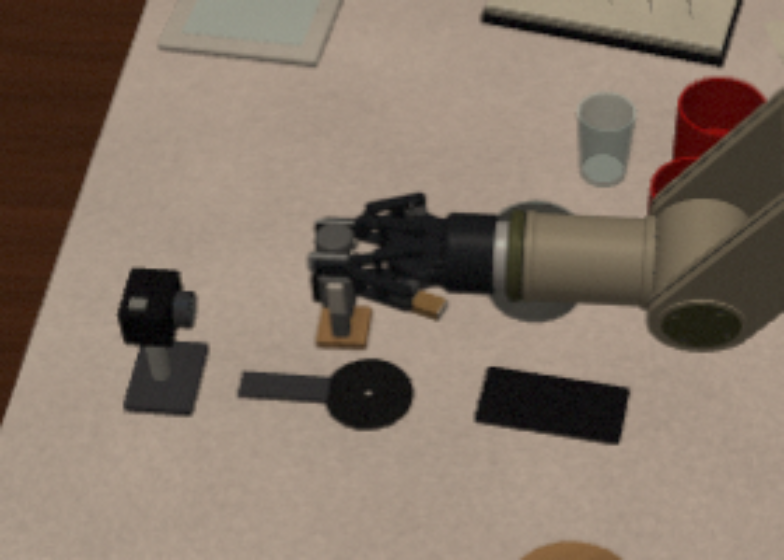

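The figure is upright in the jaws, with its head at (335,240) and foot at (345,325) in the crop. Joint 3 is at its limit, so the grasp stops at x ≈ 617. I'll stand it on bare table beside the pad at about (630,−65), which is clear of everything, and regrip there.

```bash
python3 - <<'E'
from h import *
plan([gp((632,-65,150),level(0,0)),gp((632,-65,122),level(0,0))])
E
```

```text
lin [0.152, 0.066, -0.067] tw [0.016, -0.008, -0.008] dist 54 deg 2
lin [0.0, 0.0, -0.093] tw [0.0, 0.0, 0.0] dist 28 deg 0
```

move_arm(linear=[[0.04,0.066,0],[0.08,0.066,0],[0.11,0.066,-0.02],[0.14,0.066,-0.05],[0.152,0.066,-0.067],[0.152,0.066,-0.067],[0.152,0.066,-0.067],[0.152,0.066,-0.067],[0.152,0.066,-0.067]], twist=[[0.016,-0.008,-0.008],[0.016,-0.008,-0.008],[0.016,-0.008,-0.008],[0.016,-0.008,-0.008],[0.016,-0.008,-0.008],[0.016,-0.008,-0.008],[0.016,-0.008,-0.008],[0.016,-0.008,-0.008],[0.016,-0.008,-0.008]], hand=[-1,-1,-1,-1,-1,-1,-1,-1,-1])

```text
time: 10.38
tool_pos: [697.5, -64.7, 151.1]
tcp_rot: [0.0, 0.0, -90.0]
ft_force: [0.2, -0.0, -1.7]
finger_gap: 36.5
```

move_arm(linear=[[0,0,-0.02],[0,0,-0.04],[0,0,-0.06],[0,0,-0.08],[0,0,-0.093],[0,0,-0.093],[0,0,-0.093]], twist=[[0,0,0],[0,0,0],[0,0,0],[0,0,0],[0,0,0],[0,0,0],[0,0,0]], hand=[-1,-1,-1,-1,-1,-1,-1])

```text
time: 10.97
tool_pos: [697.4, -64.4, 122.7]
tcp_rot: [-0.0, 0.0, -89.9]
ft_force: [-0.9, -0.3, -1.2]
finger_gap: 36.3
```

```bash
python3 - <<'E'
from h import *
from bench import r
st=r.sense();print(st["tool_pos"].round(1),st["tcp_rot"].round(1),st["finger_gap"],st["joint_pos"].round(0),st["ft_force"].round(1))
P=cloud(r.snapshot("side"))
Q=P.reshape(-1,3);Q=Q[(abs(Q[:,0]-632)<45)&(abs(Q[:,1]+65)<45)&(Q[:,2]>4)&(Q[:,2]<100)]
print(len(Q),[ (z,Q[(Q[:,2]>z)&(Q[:,2]<z+10)].mean(0).round(0).tolist()) for z in range(0,100,10) if ((Q[:,2]>z)&(Q[:,2]<z+10)).sum()>3])
E
```

```text
[697.4 -64.4 122.7] [ -0.    0.  -89.9] 36.28433886955119 [-22.  23. 135. 156.  69. -81.] [-0.9 -0.3 -1.2]
429 [(0, [625.0, -51.0, 6.0]), (10, [635.0, -53.0, 16.0]), (20, [631.0, -51.0, 23.0]), (30, [636.0, -43.0, 36.0]), (40, [637.0, -42.0, 46.0]), (50, [631.0, -43.0, 55.0]), (60, [640.0, -43.0, 65.0]), (70, [638.0, -42.0, 75.0]), (80, [642.0, -43.0, 85.0]), (90, [639.0, -45.0, 94.0])]
```

move_arm(linear=[[0,0,-0.006],[0,0,-0.012],[0,0,-0.018],[0,0,-0.02],[0,0,-0.02]], twist=[[0,0,0],[0,0,0],[0,0,0],[0,0,0],[0,0,0]], hand=[-1,-1,-1,-1,-1])

```text
time: 11.43
tool_pos: [697.4, -64.4, 116.9]
tcp_rot: [-0.0, 0.0, -89.9]
ft_force: [0.0, 0.0, -2.0]
finger_gap: 36.5
```

move_arm(linear=[[0,0,-0.003],[0,0,-0.006],[0,0,-0.006],[0,0,-0.006]], twist=[[0,0,0],[0,0,0],[0,0,0],[0,0,0]], hand=[-1,-1,-1,-1])

```text
time: 11.77
tool_pos: [697.9, -64.4, 116.5]
tcp_rot: [0.1, 0.0, -89.9]
ft_force: [-1.6, 0.6, 5.3]
finger_gap: 36.0
```

It has touched down (+5 N). Release, rise straight up, and pitch back to pointing down.

move_arm(linear=[[0,0,0],[0,0,0],[0,0,0],[0,0,0],[0,0,0],[0,0,0],[0,0,0],[0,0,0]], twist=[[0,0,0],[0,0,0],[0,0,0],[0,0,0],[0,0,0],[0,0,0],[0,0,0],[0,0,0]], hand=[1,1,1,1,1,1,1,1])

```text
time: 12.43
tool_pos: [697.9, -64.4, 116.4]
tcp_rot: [0.1, 0.0, -89.9]
ft_force: [-0.2, 0.4, -0.5]
finger_gap: 85.3
```

move_arm(linear=[[0,0,0.05],[0,0,0.1],[0,0,0.16],[0,0,0.22],[0,0,0.28],[0,0,0.34],[0,0,0.36],[0,0,0.36],[0,0,0.36]], twist=[[0,0,0],[0,0,0],[0,0,0],[0,0,0],[0,0,0],[0,0,0],[0,0,0],[0,0,0],[0,0,0]], hand=[1,1,1,1,1,1,1,1,1])

```text
time: 13.18
tool_pos: [697.7, -64.5, 225.1]
tcp_rot: [0.2, -0.0, -89.9]
ft_force: [0.2, 0.0, -0.2]
finger_gap: 85.4
```

```bash
python3 - <<'E'
from h import *
from bench import r
st=r.sense();print(st["tool_pos"].round(1),st["tcp_rot"].round(1),st["finger_gap"],st["joint_pos"].round(0))
t=r.snapshot("top");P=cloud(t);Q=P.reshape(-1,3)
d=r.snapshot("side");cv2.imwrite("pics/p5.png",cv2.resize(d["frame"][130:330,150:430],(784,560))[:,:,::-1])
plan([gp((630,-65,240),level(0,45)),gp((630,-65,250),level(0,90)),gp((630,-65,250),down(-45))])
E
```

```text
[697.7 -64.5 225.1] [  0.2  -0.  -89.9] 85.37104087868126 [-22.  -2. 142. 152.  54. -72.]
lin [0.002, -0.071, -0.097] tw [-0.501, 0.0, -0.001] dist 36 deg 45
lin [0.0, -0.087, -0.13] tw [-0.5, 0.0, 0.0] dist 47 deg 45
lin [-0.0, 0.0, 0.0] tw [-0.0, -0.5, 0.0] dist 0 deg 45
```

View pics/p5.png

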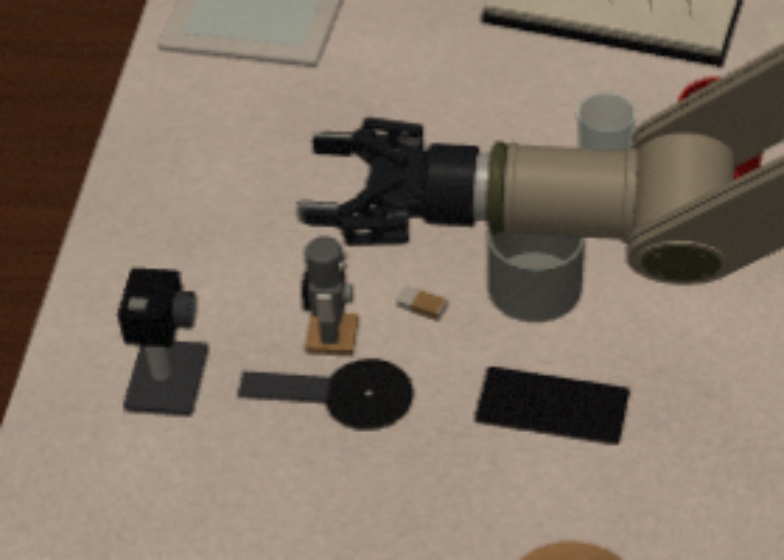

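The figure stands upright at (330,300) in the crop, facing the robot, with the other objects undisturbed. Now pitch down above it.

move_arm(linear=[[0,-0.01,-0.01],[0,-0.02,-0.02],[0,-0.03,-0.04],[0,-0.045,-0.06],[0,-0.06,-0.08],[0,-0.071,-0.097],[0,-0.071,-0.097],[0,-0.071,-0.097],[0,-0.071,-0.097],[0,-0.071,-0.097],[0,-0.071,-0.097],[0,-0.071,-0.097]], twist=[[-0.06,0,0],[-0.12,0,0],[-0.19,0,0],[-0.26,0,0],[-0.33,0,0],[-0.4,0,0],[-0.46,0,0],[-0.5,0,0],[-0.5,0,0],[-0.5,0,0],[-0.5,0,0],[-0.5,0,0]], hand=[1,1,1,1,1,1,1,1,1,1,1,1])

```text
time: 14.28
tool_pos: [675.9, -57.6, 190.2]
tcp_rot: [-40.9, 1.2, -88.2]
ft_force: [0.2, 1.5, -1.3]
finger_gap: 85.7
```

```bash
python3 - <<'E'
from h import *
from bench import r
st=r.sense();print(st["tool_pos"].round(1),st["tcp_rot"].round(1),st["joint_pos"].round(0))
plan([gp((630,-65,250),down(-90)),gp((630,-65,250),down(-45))])
E
```

```text
[675.9 -57.6 190.2] [-40.9   1.2 -88.2] [-19. -23. 128.  32.  32.  49.]
lin [0.02, -0.105, -0.113] tw [-0.545, 0.014, -0.021] dist 47 deg 49
lin [-0.0, 0.0, 0.0] tw [0.0, -0.5, 0.0] dist 0 deg 45
```

move_arm(linear=[[0.02,-0.02,-0.02],[0.02,-0.04,-0.05],[0.02,-0.07,-0.08],[0.02,-0.105,-0.113],[0.02,-0.105,-0.113],[0.02,-0.105,-0.113],[0.02,-0.105,-0.113],[0.02,-0.105,-0.113],[0.02,-0.105,-0.113],[0.02,-0.105,-0.113],[0.02,-0.105,-0.113],[0.02,-0.105,-0.113]], twist=[[-0.06,0,0],[-0.13,0,0],[-0.2,0,-0.01],[-0.27,0.01,-0.01],[-0.34,0.01,-0.02],[-0.41,0.014,-0.021],[-0.48,0.014,-0.021],[-0.545,0.014,-0.021],[-0.545,0.014,-0.021],[-0.545,0.014,-0.021],[-0.545,0.014,-0.021],[-0.545,0.014,-0.021]], hand=[1,1,1,1,1,1,1,1,1,1,1,1])

```text
time: 15.28
tool_pos: [629.5, -64.9, 185.2]
tcp_rot: [-89.9, 0.0, -90.0]
ft_force: [0.2, 0.1, 0.9]
finger_gap: 85.3
```

move_arm(linear=[[0,0,0],[0,0,0],[0,0,0],[0,0,0],[0,0,0],[0,0,0],[0,0,0],[0,0,0],[0,0,0]], twist=[[0,-0.07,0],[0,-0.15,0],[0,-0.22,0],[0,-0.3,0],[0,-0.37,0],[0,-0.44,0],[0,-0.5,0],[0,-0.5,0],[0,-0.5,0]], hand=[1,1,1,1,1,1,1,1,1])

```text
time: 16.03
tool_pos: [629.0, -65.0, 186.9]
tcp_rot: [-89.8, -0.2, -45.2]
ft_force: [-0.0, -0.5, 0.4]
finger_gap: 85.6
```

```bash
python3 - <<'E'
from h import *
from bench import r
st=r.sense();print(st["tool_pos"].round(1),st["tcp_rot"].round(1),st["joint_pos"].round(0))
for n in("wrist","side"):
    s=r.snapshot(n);P=cloud(s,st);Q=P.reshape(-1,3);Q=Q[(abs(Q[:,0]-632)<45)&(abs(Q[:,1]+65)<45)]
    for a,b in((4,12),(100,130),(128,140)):
        q=Q[(Q[:,2]>a)&(Q[:,2]<b)];print(n,a,len(q),rect(q[:,:2]) if len(q)>5 else '')
cv2.imwrite("pics/w6.png",s["frame"][:,:,::-1])
E
```

```text
[629.  -65.  186.9] [-89.8  -0.2 -45.2] [-11.  12.  81.   0.  87.  35.]
wrist 4 450 (array([637.2, -45.2]), array([39.4, 87.5]), 51.4)
wrist 100 697 (array([635.2, -62.3]), array([38.8, 37.3]), 1.7)
wrist 128 1951 (array([636.2, -61.9]), array([35.2, 35.2]), 46.4)
side 4 130 (array([630.4, -64.9]), array([87.3, 84.9]), 88.6)
side 100 133 (array([638.1, -58.7]), array([38.8, 44. ]), 69.1)
side 128 97 (array([637.1, -57.8]), array([35. , 33.8]), 35.0)
```

```bash
python3 - <<'E'
from h import *
R=down(-49)
plan([gp((636,-62,160),R),gp((636,-62,114.5),R)])
S=gp((636,-62,114.5),R)
print("lift+carry+turn");W=[gp((625,-30,170),down(-5)),gp((590,11.1,165),down(50)),gp((590,11.1,155.5),down(131))]
plan(W,S)
E
```

```text
lin [0.008, 0.304, 0.022] tw [-0.002, 0.042, 0.001] dist 92 deg 4
lin [0.0, 0.152, -0.0] tw [0.0, 0.0, 0.0] dist 46 deg 0
lift+carry+turn
lin [-0.105, -0.185, 0.042] tw [-0.0, -0.489, 0.0] dist 65 deg 44
lin [-0.128, 0.017, 0.126] tw [0.0, -0.611, 0.0] dist 54 deg 55
lin [-0.0, 0.032, -0.0] tw [0.0, -0.9, 0.0] dist 10 deg 81
```

move_arm(linear=[[0.008,0.1,0.022],[0.008,0.2,0.022],[0.008,0.28,0.022],[0.008,0.304,0.022],[0.008,0.36,0.022],[0.008,0.41,0.022],[0.008,0.44,0.022],[0.008,0.456,0.022],[0.008,0.456,0.022],[0.008,0.456,0.022],[0.008,0.456,0.022]], twist=[[0,0.042,0],[0,0.042,0],[0,0.042,0],[0,0.042,0],[0,0.042,0],[0,0.042,0],[0,0.042,0],[0,0.042,0],[0,0.042,0],[0,0.042,0],[0,0.042,0]], hand=[1,1,1,1,1,1,1,1,1,1,1])

```text
time: 17.05
tool_pos: [637.0, -62.2, 51.0]
tcp_rot: [-89.8, -0.2, -49.0]
ft_force: [0.1, -0.1, 0.4]
finger_gap: 85.1
```

move_arm(linear=[[0,0,0],[0,0,0],[0,0,0],[0,0,0],[0,0,0],[0,0,0],[0,0,0],[0,0,0],[0,0,0],[0,0,0]], twist=[[0,0,0],[0,0,0],[0,0,0],[0,0,0],[0,0,0],[0,0,0],[0,0,0],[0,0,0],[0,0,0],[0,0,0]], hand=[-1,-1,-1,-1,-1,-1,-1,-1,-1,-1], force=80)

```text
time: 17.88
tool_pos: [637.4, -62.0, 51.7]
tcp_rot: [-89.7, -0.2, -49.0]
ft_force: [-1.0, 1.7, 5.5]
finger_gap: 36.7
```

```bash
python3 - <<'E'
from h import *
plan([gp((625,-30,175),down(-5)),gp((590,11.1,170),down(50)),gp((590,11.1,160.5),down(131))])
E
```

```text
lin [-0.107, -0.195, 0.04] tw [-0.002, -0.489, 0.004] dist 68 deg 44
lin [-0.128, 0.017, 0.126] tw [0.0, -0.611, 0.0] dist 54 deg 55
lin [-0.0, 0.032, -0.0] tw [0.0, -0.9, 0.0] dist 10 deg 81
```

move_arm(linear=[[0,-0.07,0],[0,-0.14,0],[-0.02,-0.18,0.01],[-0.04,-0.195,0.02],[-0.06,-0.195,0.03],[-0.08,-0.195,0.04],[-0.107,-0.195,0.04],[-0.107,-0.195,0.04],[-0.107,-0.195,0.04],[-0.107,-0.195,0.04],[-0.107,-0.195,0.04]], twist=[[0,0,0],[0,-0.04,0],[0,-0.1,0],[0,-0.16,0],[0,-0.22,0],[0,-0.29,0],[0,-0.36,0],[0,-0.43,0.004],[0,-0.47,0.004],[0,-0.489,0.004],[0,-0.489,0.004]], hand=[-1,-1,-1,-1,-1,-1,-1,-1,-1,-1,-1])

```text
time: 18.8
tool_pos: [624.5, -29.9, 109.4]
tcp_rot: [-89.8, 0.0, -4.9]
ft_force: [0.4, 0.9, -2.1]
finger_gap: 36.7
```

move_arm(linear=[[-0.015,0.002,0.015],[-0.03,0.004,0.03],[-0.05,0.007,0.05],[-0.07,0.01,0.07],[-0.09,0.012,0.09],[-0.11,0.015,0.11],[-0.128,0.017,0.126],[-0.128,0.017,0.126],[-0.128,0.017,0.126],[-0.128,0.017,0.126],[-0.128,0.017,0.126],[-0.128,0.017,0.126]], twist=[[0,-0.05,0],[0,-0.11,0],[0,-0.17,0],[0,-0.23,0],[0,-0.3,0],[0,-0.37,0],[0,-0.44,0],[0,-0.51,0],[0,-0.57,0],[0,-0.6,0],[0,-0.611,0],[0,-0.611,0]], hand=[-1,-1,-1,-1,-1,-1,-1,-1,-1,-1,-1,-1])

```text
time: 19.8
tool_pos: [589.3, 11.0, 104.0]
tcp_rot: [-89.9, -0.1, 50.0]
ft_force: [-0.7, -0.7, -1.2]
finger_gap: 36.1
```

move_arm(linear=[[0,0.004,0],[0,0.008,0],[0,0.012,0],[0,0.016,0],[0,0.02,0],[0,0.024,0],[0,0.028,0],[0,0.03,0],[0,0.032,0],[0,0.032,0],[0,0.032,0],[0,0.032,0]], twist=[[0,-0.04,0],[0,-0.1,0],[0,-0.17,0],[0,-0.24,0],[0,-0.31,0],[0,-0.38,0],[0,-0.45,0],[0,-0.52,0],[0,-0.59,0],[0,-0.66,0],[0,-0.73,0],[0,-0.8,0]], hand=[-1,-1,-1,-1,-1,-1,-1,-1,-1,-1,-1,-1])

```text
time: 20.8
tool_pos: [589.2, 10.9, 94.2]
tcp_rot: [-90.0, -0.2, 122.2]
ft_force: [0.1, -0.1, -1.7]
finger_gap: 36.3
```

move_arm(linear=[[0,0,0],[0,0,0],[0,0,0],[0,0,0]], twist=[[0,-0.06,0],[0,-0.09,0],[0,-0.1,0],[0,-0.1,0]], hand=[-1,-1,-1,-1])

```text
time: 21.13
tool_pos: [589.1, 10.8, 94.1]
tcp_rot: [-90.0, -0.2, 131.0]
ft_force: [-0.3, -0.4, -2.8]
finger_gap: 36.6
```

```bash
cat > chk.py <<'E'
from h import *
from bench import r
def chk(name=None,x=590,y=11,lo=66,hi=124):
    st=r.sense();s=r.snapshot("side");P=cloud(s);Q=P.reshape(-1,3)
    Q=Q[(abs(Q[:,0]-x)<60)&(abs(Q[:,1]-y)<60)]
    f=Q[(Q[:,2]>20)&(Q[:,2]<lo)];print("low",len(f),f[:,2].min().round(0) if len(f) else '',rect(f[:,:2]) if len(f)>5 else '')
    print(st["time"],st["tool_pos"].round(1),st["tcp_rot"].round(1),round(st["finger_gap"],1),st["joint_pos"].round(0))
    if name: cv2.imwrite(name,cv2.resize(s["frame"][130:330,150:430],(784,560))[:,:,::-1])
E
python3 -c "
from chk import *
chk('pics/p6.png');plan([gp((590,11.1,160.5),down(131))])"
```

```text
low 216 36.0 (array([590.6,  17.2]), array([50.2, 51.7]), 3.7)
21.1333 [589.1  10.8  94.1] [-90.   -0.2 131. ] 36.6 [  -4.   10.   93.    0.   77. -135.]
lin [-0.001, -0.005, -0.003] tw [0.0, -0.0, 0.002] dist 2 deg 0
```

View pics/p6.png

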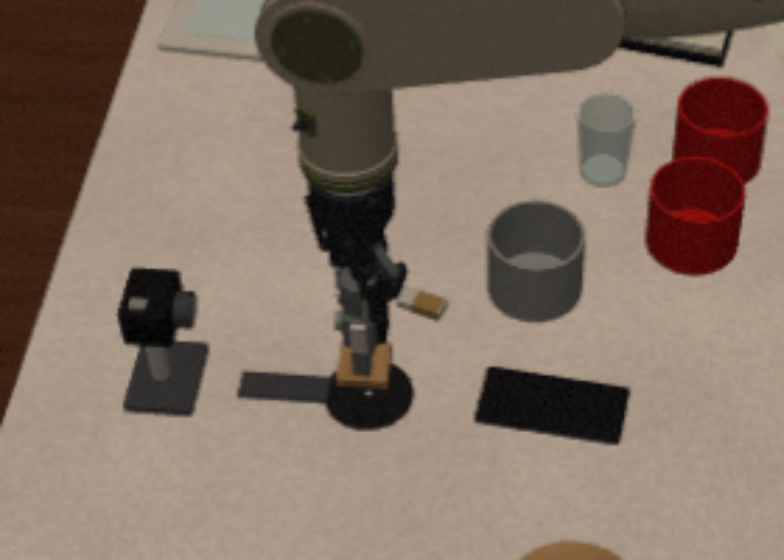

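Crop: the figure is upright over the pad (head ~(358,290), foot (365,365)), facing the lens. Hold the face, then turn to the left side and hold.

move_arm(linear=[[0,0,0],[0,0,0],[0,0,0],[0,0,0],[0,0,0],[0,0,0],[0,0,0],[0,0,0],[0,0,0],[0,0,0],[0,0,0],[0,0,0]], twist=[[0,0,0],[0,0,0],[0,0,0],[0,0,0],[0,0,0],[0,0,0],[0,0,0],[0,0,0],[0,0,0],[0,0,0],[0,0,0],[0,0,0]], hand=[-1,-1,-1,-1,-1,-1,-1,-1,-1,-1,-1,-1])

```text
time: 22.18
tool_pos: [589.1, 10.8, 94.1]
tcp_rot: [-90.0, -0.2, 131.0]
ft_force: [-0.2, 0.8, -0.8]
finger_gap: 36.6
```

move_arm(linear=[[0,0,0],[0,0,0],[0,0,0],[0,0,0],[0,0,0],[0,0,0],[0,0,0],[0,0,0],[0,0,0],[0,0,0],[0,0,0],[0,0,0]], twist=[[0,0,0],[0,0,0],[0,0,0],[0,0,0],[0,0,0],[0,0,0],[0,0,0],[0,0,0],[0,0,0],[0,0,0],[0,0,0],[0,0,0]], hand=[-1,-1,-1,-1,-1,-1,-1,-1,-1,-1,-1,-1])

```text
time: 23.18
tool_pos: [589.1, 10.8, 94.1]
tcp_rot: [-90.0, -0.2, 131.0]
ft_force: [-0.8, 1.1, -1.4]
finger_gap: 36.9
```

```bash
python3 -c "
from chk import *
chk()"
```

```text
low 220 38.0 (array([591.3,  14.8]), array([49.8, 53.7]), 0.3)
23.1833 [589.1  10.8  94.1] [-90.   -0.2 131. ] 36.9 [  -4.   10.   93.    0.   77. -135.]
```

move_arm(linear=[[0,0,0],[0,0,0],[0,0,0],[0,0,0],[0,0,0],[0,0,0],[0,0,0],[0,0,0],[0,0,0],[0,0,0],[0,0,0],[0,0,0]], twist=[[0,0.03,0],[0,0.08,0],[0,0.15,0],[0,0.22,0],[0,0.29,0],[0,0.36,0],[0,0.43,0],[0,0.5,0],[0,0.57,0],[0,0.64,0],[0,0.71,0],[0,0.78,0]], hand=[-1,-1,-1,-1,-1,-1,-1,-1,-1,-1,-1,-1])

```text
time: 24.23
tool_pos: [589.1, 10.9, 94.1]
tcp_rot: [-89.9, -0.1, 60.5]
ft_force: [0.4, 0.7, -1.3]
finger_gap: 36.8
```

```bash
python3 -c "
from chk import *
chk();plan([gp((589,11,160),down(41))])"
```

```text
low 209 37.0 (array([590.4,  13.7]), array([50.6, 55.9]), 19.0)
24.2333 [589.1  10.9  94.1] [-89.9  -0.1  60.5] 36.8 [ -4.  10.  93.   0.  77. -65.]
lin [0.0, -0.003, 0.001] tw [-0.002, 0.211, 0.001] dist 1 deg 19
```

move_arm(linear=[[0,0,0],[0,0,0],[0,0,0],[0,0,0],[0,0,0],[0,0,0],[0,0,0],[0,0,0],[0,0,0],[0,0,0],[0,0,0],[0,0,0]], twist=[[0,0.07,0],[0,0.13,0],[0,0.18,0],[0,0.216,0],[0,0.216,0],[0,0.216,0],[0,0.216,0],[0,0.216,0],[0,0.216,0],[0,0.216,0],[0,0.216,0],[0,0.216,0]], hand=[-1,-1,-1,-1,-1,-1,-1,-1,-1,-1,-1,-1])

```text
time: 25.28
tool_pos: [589.1, 10.8, 94.1]
tcp_rot: [-89.8, -0.0, 40.6]
ft_force: [0.4, -0.1, -1.5]
finger_gap: 36.7
```

move_arm(linear=[[0,0,0],[0,0,0],[0,0,0],[0,0,0],[0,0,0],[0,0,0],[0,0,0],[0,0,0],[0,0,0],[0,0,0],[0,0,0],[0,0,0]], twist=[[0,0,0],[0,0,0],[0,0,0],[0,0,0],[0,0,0],[0,0,0],[0,0,0],[0,0,0],[0,0,0],[0,0,0],[0,0,0],[0,0,0]], hand=[-1,-1,-1,-1,-1,-1,-1,-1,-1,-1,-1,-1])

```text
time: 26.28
tool_pos: [589.1, 10.8, 94.1]
tcp_rot: [-89.8, -0.0, 40.6]
ft_force: [0.2, 0.3, -1.8]
finger_gap: 36.3
```

move_arm(linear=[[0,0,0],[0,0,0],[0,0,0],[0,0,0],[0,0,0],[0,0,0]], twist=[[0,0,0],[0,0,0],[0,0,0],[0,0,0],[0,0,0],[0,0,0]], hand=[-1,-1,-1,-1,-1,-1])

```text
time: 26.78
tool_pos: [589.1, 10.8, 94.1]
tcp_rot: [-89.8, -0.0, 40.6]
ft_force: [0.7, 0.1, -0.9]
finger_gap: 36.3
```

```bash
python3 -c "
from chk import *
chk()"
```

```text
low 206 39.0 (array([589.9,  16.4]), array([49.7, 52.6]), 1.0)
26.7833 [589.1  10.8  94.1] [-89.8  -0.   40.6] 36.3 [ -4.  10.  93.   0.  77. -45.]
```

Left side is held and still square (foot angle 1°). Next the back, with the same sequence.

move_arm(linear=[[0,0,0],[0,0,0],[0,0,0],[0,0,0],[0,0,0],[0,0,0],[0,0,0],[0,0,0],[0,0,0],[0,0,0],[0,0,0],[0,0,0]], twist=[[0,0.03,0],[0,0.08,0],[0,0.15,0],[0,0.22,0],[0,0.29,0],[0,0.36,0],[0,0.43,0],[0,0.5,0],[0,0.57,0],[0,0.64,0],[0,0.71,0],[0,0.78,0]], hand=[-1,-1,-1,-1,-1,-1,-1,-1,-1,-1,-1,-1])

```text
time: 27.83
tool_pos: [589.1, 10.8, 94.1]
tcp_rot: [-89.9, 0.1, -29.9]
ft_force: [0.2, 1.0, -1.5]
finger_gap: 36.4
```

move_arm(linear=[[0,0,0],[0,0,0],[0,0,0],[0,0,0],[0,0,0],[0,0,0],[0,0,0],[0,0,0],[0,0,0],[0,0,0],[0,0,0],[0,0,0]], twist=[[0,0.07,0],[0,0.13,0],[0,0.18,0],[0,0.216,0],[0,0.216,0],[0,0.216,0],[0,0.216,0],[0,0.216,0],[0,0.216,0],[0,0.216,0],[0,0.216,0],[0,0.216,0]], hand=[-1,-1,-1,-1,-1,-1,-1,-1,-1,-1,-1,-1])

```text
time: 28.83
tool_pos: [589.1, 10.8, 94.1]
tcp_rot: [-90.0, 0.2, -49.3]
ft_force: [0.5, -0.1, -0.8]
finger_gap: 36.6
```

move_arm(linear=[[0,0,0],[0,0,0],[0,0,0],[0,0,0],[0,0,0],[0,0,0],[0,0,0],[0,0,0],[0,0,0],[0,0,0],[0,0,0],[0,0,0]], twist=[[0,0,0],[0,0,0],[0,0,0],[0,0,0],[0,0,0],[0,0,0],[0,0,0],[0,0,0],[0,0,0],[0,0,0],[0,0,0],[0,0,0]], hand=[-1,-1,-1,-1,-1,-1,-1,-1,-1,-1,-1,-1])

```text
time: 29.83
tool_pos: [589.1, 10.8, 94.1]
tcp_rot: [-90.0, 0.2, -49.3]
ft_force: [0.4, 0.1, -1.7]
finger_gap: 36.6
```

move_arm(linear=[[0,0,0],[0,0,0],[0,0,0],[0,0,0],[0,0,0],[0,0,0]], twist=[[0,0,0],[0,0,0],[0,0,0],[0,0,0],[0,0,0],[0,0,0]], hand=[-1,-1,-1,-1,-1,-1])

```text
time: 30.33
tool_pos: [589.1, 10.8, 94.1]
tcp_rot: [-90.0, 0.2, -49.3]
ft_force: [0.4, 0.8, -1.7]
finger_gap: 36.3
```

```bash
python3 -c "
from chk import *
chk()"
```

```text
low 221 40.0 (array([588.2,  15.2]), array([51.3, 55.6]), 3.7)
30.3333 [589.1  10.8  94.1] [-90.    0.2 -49.3] 36.3 [-4. 10. 93.  0. 77. 45.]
```

move_arm(linear=[[0,0,0],[0,0,0],[0,0,0],[0,0,0],[0,0,0],[0,0,0],[0,0,0],[0,0,0],[0,0,0],[0,0,0],[0,0,0],[0,0,0]], twist=[[0,0.03,0],[0,0.08,0],[0,0.15,0],[0,0.22,0],[0,0.29,0],[0,0.36,0],[0,0.43,0],[0,0.5,0],[0,0.57,0],[0,0.64,0],[0,0.71,0],[0,0.78,0]], hand=[-1,-1,-1,-1,-1,-1,-1,-1,-1,-1,-1,-1])

```text
time: 31.38
tool_pos: [589.1, 10.8, 94.1]
tcp_rot: [-90.1, 0.1, -119.9]
ft_force: [0.1, 0.2, -0.6]
finger_gap: 36.7
```

move_arm(linear=[[0,0,0],[0,0,0],[0,0,0],[0,0,0],[0,0,0],[0,0,0],[0,0,0],[0,0,0],[0,0,0],[0,0,0],[0,0,0],[0,0,0]], twist=[[0,0.07,0],[0,0.13,0],[0,0.18,0],[0,0.216,0],[0,0.216,0],[0,0.216,0],[0,0.216,0],[0,0.216,0],[0,0.216,0],[0,0.216,0],[0,0.216,0],[0,0.216,0]], hand=[-1,-1,-1,-1,-1,-1,-1,-1,-1,-1,-1,-1])

```text
time: 32.38
tool_pos: [589.1, 10.8, 94.1]
tcp_rot: [-90.2, 0.0, -139.3]
ft_force: [0.5, -0.3, -1.9]
finger_gap: 36.1
```

move_arm(linear=[[0,0,0],[0,0,0],[0,0,0],[0,0,0],[0,0,0],[0,0,0],[0,0,0],[0,0,0],[0,0,0],[0,0,0],[0,0,0],[0,0,0]], twist=[[0,0,0],[0,0,0],[0,0,0],[0,0,0],[0,0,0],[0,0,0],[0,0,0],[0,0,0],[0,0,0],[0,0,0],[0,0,0],[0,0,0]], hand=[-1,-1,-1,-1,-1,-1,-1,-1,-1,-1,-1,-1])

```text
time: 33.38
tool_pos: [589.1, 10.8, 94.1]
tcp_rot: [-90.2, 0.0, -139.3]
ft_force: [0.2, 0.2, -1.1]
finger_gap: 36.4
```

move_arm(linear=[[0,0,0],[0,0,0],[0,0,0],[0,0,0],[0,0,0],[0,0,0]], twist=[[0,0,0],[0,0,0],[0,0,0],[0,0,0],[0,0,0],[0,0,0]], hand=[-1,-1,-1,-1,-1,-1])

```text
time: 33.88
tool_pos: [589.1, 10.8, 94.1]
tcp_rot: [-90.2, 0.0, -139.3]
ft_force: [0.2, 0.5, -2.4]
finger_gap: 36.9
```

```bash
python3 -c "
from chk import *
chk()
S=gp((589,11,160),down(-139.3))
plan([gp((540,110,195),down(-115)),gp((430,205,195),down(-90)),gp((374.5,250,185),down(-75)),gp((374.5,250,146),down(-75))])"
```

```text
low 218 41.0 (array([589.5,  16.7]), array([50.7, 58.6]), 0.6)
33.8833 [589.1  10.8  94.1] [ -90.2    0.  -139.3] 36.9 [ -4.  10.  93.   0.  77. 135.]
lin [-0.092, -0.119, -0.358] tw [0.002, -0.27, -0.001] dist 116 deg 24
lin [-0.132, -0.0, -0.466] tw [0.0, -0.278, 0.0] dist 145 deg 25
lin [-0.15, 0.033, -0.185] tw [-0.0, -0.167, 0.0] dist 72 deg 15
lin [0.0, 0.13, -0.0] tw [0.0, 0.0, 0.0] dist 39 deg 0
```

All four views are held. Now to the plinth.

move_arm(linear=[[0,-0.06,-0.03],[-0.01,-0.119,-0.07],[-0.03,-0.119,-0.13],[-0.05,-0.119,-0.2],[-0.07,-0.119,-0.27],[-0.09,-0.119,-0.34],[-0.092,-0.119,-0.358],[-0.092,-0.119,-0.358],[-0.092,-0.119,-0.358]], twist=[[0,-0.03,0],[0,-0.07,0],[0,-0.11,0],[0,-0.15,0],[0,-0.19,0],[0,-0.23,0],[0.002,-0.26,0],[0.002,-0.27,0],[0.002,-0.27,0]], hand=[-1,-1,-1,-1,-1,-1,-1,-1,-1])

```text
time: 34.68
tool_pos: [540.0, 110.3, 130.3]
tcp_rot: [-89.9, 0.1, -114.9]
ft_force: [-0.6, -0.1, -0.8]
finger_gap: 36.7
```

move_arm(linear=[[-0.015,0,-0.05],[-0.03,0,-0.11],[-0.05,0,-0.18],[-0.07,0,-0.25],[-0.09,0,-0.32],[-0.11,0,-0.39],[-0.125,0,-0.44],[-0.132,0,-0.466],[-0.132,0,-0.466],[-0.132,0,-0.466]], twist=[[0,-0.03,0],[0,-0.07,0],[0,-0.11,0],[0,-0.15,0],[0,-0.19,0],[0,-0.23,0],[0,-0.26,0],[0,-0.278,0],[0,-0.278,0],[0,-0.278,0]], hand=[-1,-1,-1,-1,-1,-1,-1,-1,-1,-1])

```text
time: 35.52
tool_pos: [430.6, 204.7, 130.3]
tcp_rot: [-89.9, 0.0, -90.0]
ft_force: [-0.4, -0.5, -0.6]
finger_gap: 36.2
```

move_arm(linear=[[-0.03,0.005,-0.04],[-0.07,0.01,-0.08],[-0.11,0.02,-0.13],[-0.14,0.03,-0.17],[-0.15,0.033,-0.185],[-0.15,0.033,-0.185],[-0.15,0.033,-0.185],[-0.15,0.033,-0.185]], twist=[[0,-0.03,0],[0,-0.06,0],[0,-0.09,0],[0,-0.12,0],[0,-0.15,0],[0,-0.167,0],[0,-0.167,0],[0,-0.167,0]], hand=[-1,-1,-1,-1,-1,-1,-1,-1])

```text
time: 36.18
tool_pos: [376.1, 249.1, 120.5]
tcp_rot: [-89.8, -0.0, -75.2]
ft_force: [-0.1, 0.3, -1.5]
finger_gap: 36.3
```

```bash
python3 -c "
from chk import *
chk('pics/p7.png',374,250,110)
plan([gp((374.5,250,146),down(-75))])"
```

```text
low 1544 20.0 (array([373.9, 251.7]), array([119.8, 117.2]), 1.6)
36.1833 [376.1 249.1 120.5] [-89.8  -0.  -75.2] 36.3 [ 27. -14. 113.  -0.  80. 102.]
lin [-0.004, 0.132, -0.005] tw [-0.002, -0.002, 0.0] dist 40 deg 0
```

move_arm(linear=[[-0.004,0.04,-0.005],[-0.004,0.08,-0.005],[-0.004,0.11,-0.005],[-0.004,0.128,-0.005],[-0.004,0.132,-0.005],[-0.004,0.132,-0.005],[-0.004,0.132,-0.005]], twist=[[0,0,0],[0,0,0],[0,0,0],[0,0,0],[0,0,0],[0,0,0],[0,0,0]], hand=[-1,-1,-1,-1,-1,-1,-1])

```text
time: 36.82
tool_pos: [374.5, 250.0, 81.0]
tcp_rot: [-89.8, -0.0, -75.2]
ft_force: [-0.1, 0.7, -0.9]
finger_gap: 36.4
```

move_arm(linear=[[0,0.003,0],[0,0.006,0],[0,0.01,0],[0,0.01,0],[0,0.01,0]], twist=[[0,0,0],[0,0,0],[0,0,0],[0,0,0],[0,0,0]], hand=[-1,-1,-1,-1,-1])

```text
time: 37.23
tool_pos: [374.5, 250.0, 78.0]
tcp_rot: [-89.8, -0.0, -75.2]
ft_force: [-0.6, -0.3, -0.6]
finger_gap: 36.9
```

move_arm(linear=[[0,0.003,0],[0,0.006,0],[0,0.006,0],[0,0.006,0]], twist=[[0,0,0],[0,0,0],[0,0,0],[0,0,0]], hand=[-1,-1,-1,-1])

```text
time: 37.57
tool_pos: [374.8, 250.2, 76.7]
tcp_rot: [-89.8, -0.0, -75.2]
ft_force: [-1.2, -0.5, 3.9]
finger_gap: 36.4
```

Contact at +4 N. Release, rise, and go above the markers for a look.

move_arm(linear=[[0,0,0],[0,0,0],[0,0,0],[0,0,0],[0,0,0],[0,0,0],[0,0,0],[0,0,0]], twist=[[0,0,0],[0,0,0],[0,0,0],[0,0,0],[0,0,0],[0,0,0],[0,0,0],[0,0,0]], hand=[1,1,1,1,1,1,1,1])

```text
time: 38.23
tool_pos: [374.8, 250.2, 76.7]
tcp_rot: [-89.8, -0.0, -75.2]
ft_force: [0.9, 0.5, -0.2]
finger_gap: 85.7
```

move_arm(linear=[[0,-0.06,0],[0,-0.14,0],[0,-0.25,0],[0,-0.37,0],[0,-0.48,0],[0,-0.53,0],[0,-0.53,0],[0,-0.53,0]], twist=[[0,0,0],[0,0,0],[0,0,0],[0,0,0],[0,0,0],[0,0,0],[0,0,0],[0,0,0]], hand=[1,1,1,1,1,1,1,1])

```text
time: 38.9
tool_pos: [374.9, 250.4, 236.7]
tcp_rot: [-89.7, 0.0, -75.2]
ft_force: [0.7, -0.5, -1.0]
finger_gap: 85.7
```

```bash
python3 - <<'E'
from h import *
plan([((540,295,230),down(-78))])
E
```

```text
lin [-0.003, 0.026, 0.57] tw [-0.004, 0.032, -0.0] dist 171 deg 3
```

move_arm(linear=[[-0.003,0.026,0.57],[-0.003,0.026,0.57],[-0.003,0.026,0.57],[-0.003,0.026,0.57],[-0.003,0.026,0.57],[-0.003,0.026,0.57],[-0.003,0.026,0.57],[-0.003,0.026,0.57]], twist=[[0,0.032,0],[0,0.032,0],[0,0.032,0],[0,0.032,0],[0,0.032,0],[0,0.032,0],[0,0.032,0],[0,0.032,0]], hand=[1,1,1,1,1,1,1,1])

```text
time: 39.57
tool_pos: [538.8, 294.9, 229.7]
tcp_rot: [-89.7, 0.0, -78.0]
ft_force: [-0.1, -0.6, 0.8]
finger_gap: 85.4
```

```bash
cat > mk.py <<'E'
from h import *
def markers(s,st,x0=440,x1=700,y0=200,y1=400):
    "flat 15-22 mm blobs on the table, split by connected components"
    P=cloud(s,st);m=((P[...,2]>11)&(P[...,2]<26)&(P[...,0]>x0)&(P[...,0]<x1)&(P[...,1]>y0)&(P[...,1]<y1)).astype(np.uint8)
    n,l,S,_=cv2.connectedComponentsWithStats(cv2.morphologyEx(m,cv2.MORPH_OPEN,np.ones((3,3))))
    for i in range(1,n):
        if S[i,4]<150: continue
        q=P[l==i];print(S[i,4],rect(q[:,:2]),"z",np.median(q[:,2]).round(1),"px",S[i,:4],end=" ")
        x=q[:,:2]-q[:,:2].mean(0);v=np.linalg.svd(x,full_matrices=False)[2][0];v=v*np.sign(v[0]);a=x@v
        g=s["frame"][l==i].mean(1);print("heading",np.degrees(np.arctan2(v[1],v[0])).round(1),"far/near grey",g[a>35].mean().round(),g[a<-35].mean().round())
E
python3 - <<'E'
from mk import *
from bench import r
st=r.sense();s=r.snapshot("wrist");print(st["tool_pos"].round(1));markers(s,st)
cv2.imwrite("pics/w8.png",s["frame"][:,:,::-1])
t=r.snapshot("top");markers(t,None,400,720,40,440)
E
```

```text
[538.8 294.9 229.7]
1751 (array([563.8, 342.5]), array([118.9,  18.6]), 12.3) z 19.2 px [271 118  20 109] heading 12.5 far/near grey 91.0 138.0
1652 (array([541.1, 281.2]), array([119.8,  18.1]), 13.8) z 19.2 px [321 151  18 105] heading 13.9 far/near grey 92.0 136.0
387 (array([538.1, 280.5]), array([113.4,  18.7]), 14.2) z 20.2 px [210 208  19  48] heading 14.0 far/near grey 91.0 140.0
261 (array([543.2, 338.2]), array([76.8, 19.7]), 14.6) z 19.8 px [188 214  14  33] heading 14.0 far/near grey 116.0 122.0
```

View pics/w8.png

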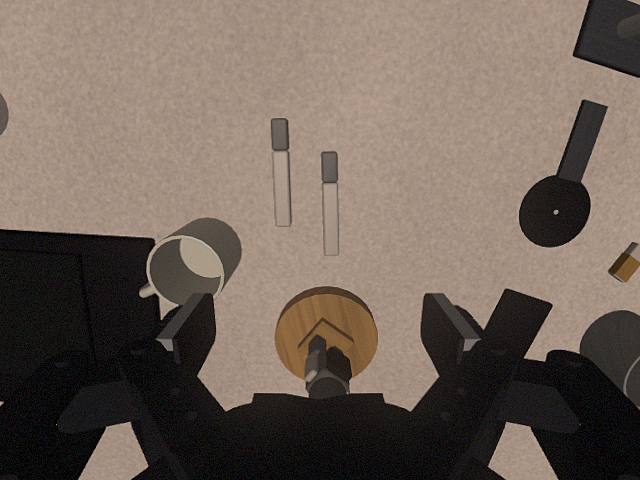

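The wrist view shows both markers: A (281,172), and B (330,203), which has been knocked to a new spot. The figure stands on the plinth at (328,380). Measured: A is at (564,342) and B at (541,281), both with caps pointing away. 

Plan for each marker:
1. Grip the near end with the tool pitched 75°.
2. Pitch to 150° so the marker hangs almost upright.
3. Lower it into the cup.

B goes first, with the jaws half open so they clear A.

```bash
python3 - <<'E'
from h import *
W=[gp((500.8,271.3,110),level(13.9,75)),gp((500.8,271.3,24),level(13.9,75))]
plan(W)
print(gp((500.8,271.3,24),level(13.9,75))[0])
E
```

```text
lin [0.05, 0.612, -0.09] tw [0.162, -0.021, 0.002] dist 186 deg 15
lin [-0.0, 0.277, -0.074] tw [0.0, 0.0, 0.0] dist 86 deg 0
[517.13059433 275.34141352 -38.78517871]
```

move_arm(linear=[[0.05,0.1,-0.09],[0.05,0.2,-0.09],[0.05,0.3,-0.09],[0.05,0.4,-0.09],[0.05,0.5,-0.09],[0.05,0.58,-0.09],[0.05,0.612,-0.09],[0.05,0.612,-0.09],[0.05,0.612,-0.09],[0.05,0.612,-0.09]], twist=[[0.04,0,0],[0.08,-0.01,0],[0.12,-0.021,0],[0.162,-0.021,0.002],[0.162,-0.021,0.002],[0.162,-0.021,0.002],[0.162,-0.021,0.002],[0.162,-0.021,0.002],[0.162,-0.021,0.002],[0.162,-0.021,0.002]], hand=[0,0,0,0,0,0,0,0,0,0])

```text
time: 40.5
tool_pos: [518.9, 276.2, 50.2]
tcp_rot: [-74.8, 0.0, -76.1]
ft_force: [0.2, -0.2, 0.8]
finger_gap: 42.2
```

```bash
python3 - <<'E'
from mk import *
from bench import r
st=r.sense();print(st["tool_pos"].round(1),st["tcp_rot"].round(1),st["finger_gap"],st["joint_pos"].round(0))
markers(r.snapshot("wrist"),st)
plan([gp((500.8,271.3,24),level(13.9,75))])
E
```

```text
[518.9 276.2  50.2] [-74.8   0.  -76.1] 42.1823010076637 [ 25.  -2. 112.  -4.  55. 103.]
5261 (array([563.1, 341.8]), array([118.9,  18.9]), 13.3) z 19.2 px [220  83  32 184] heading 12.9 far/near grey 80.0 134.0
5148 (array([540.8, 280.7]), array([119.9,  17.5]), 13.9) z 19.2 px [305 138  28 186] heading 13.9 far/near grey 88.0 134.0
855 (array([472.5, 382.6]), array([51.3, 10.7]), 30.0) z 18.7 px [120 259  36  77] heading 31.0 far/near grey nan nan
lin [0.002, 0.285, -0.085] tw [-0.003, -0.0, -0.0] dist 89 deg 0mk.py:10: RuntimeWarning: Mean of empty slice.
  g=s["frame"][l==i].mean(1);print("heading",np.degrees(np.arctan2(v[1],v[0])).round(1),"far/near grey",g[a>35].mean().round(),g[a<-35].mean().round())
  ret = ret.dtype.type(ret / rcount)
```

move_arm(linear=[[0.002,0.08,-0.025],[0.002,0.16,-0.05],[0.002,0.22,-0.068],[0.002,0.26,-0.08],[0.002,0.28,-0.085],[0.002,0.285,-0.085],[0.002,0.285,-0.085],[0.002,0.285,-0.085]], twist=[[0,0,0],[0,0,0],[0,0,0],[0,0,0],[0,0,0],[0,0,0],[0,0,0],[0,0,0]], hand=[0,0,0,0,0,0,0,0])

```text
time: 41.22
tool_pos: [519.3, 276.2, -36.1]
tcp_rot: [-74.6, 0.1, -76.1]
ft_force: [-3.5, -0.6, 5.6]
finger_gap: 42.8
```

move_arm(linear=[[0,0,0],[0,0,0],[0,0,0],[0,0,0],[0,0,0],[0,0,0],[0,0,0]], twist=[[0,0,0],[0,0,0],[0,0,0],[0,0,0],[0,0,0],[0,0,0],[0,0,0]], hand=[-1,-1,-1,-1,-1,-1,-1], force=60)

```text
time: 41.8
tool_pos: [521.8, 277.3, -33.2]
tcp_rot: [-74.3, 0.1, -76.1]
ft_force: [-2.3, -0.9, 9.3]
finger_gap: 16.5
```

```bash
cat > cup.py <<'E'
from h import *
c=np.array([435.3,-149.5])
def cupref(h,p,a,u,z):   # contact at c+a*h+u*perp, contact height z; contact 14.4 mm ahead of ref
    H=np.radians(h);hv=np.array([np.cos(H),np.sin(H)]);uv=np.array([-hv[1],hv[0]])
    R=level(h,p);q=np.r_[c+a*hv+u*uv,z]-R.apply([0,14.4,0]);return gp(q,R)
E
python3 - <<'E'
from cup import *
from bench import r
st=r.sense();print(st["tool_pos"].round(1),st["tcp_rot"].round(1),st["finger_gap"])
plan([gp((510,230,130),level(10,90)),gp((530,80,190),level(0,115)),gp((520,-80,230),level(-10,135)),cupref(-19,150,-28,18,230),cupref(-19,150,-28,18,160),cupref(-19,150,-28,18,110)])
E
```

```text
[521.8 277.3 -33.2] [-74.3   0.1 -76.1] 16.53047235710193
lin [0.143, -0.336, 0.016] tw [-0.174, 0.043, -0.007] dist 110 deg 16
lin [0.488, -0.22, -0.111] tw [-0.277, 0.109, 0.024] dist 164 deg 27
lin [0.507, -0.121, -0.159] tw [-0.222, 0.091, 0.064] dist 163 deg 22
lin [0.18, 0.172, -0.269] tw [-0.166, 0.061, 0.08] dist 110 deg 17
lin [0.0, 0.117, 0.202] tw [0.0, 0.0, 0.0] dist 70 deg 0
lin [0.0, 0.083, 0.144] tw [0.0, 0.0, 0.0] dist 50 deg 0
```

Gripped: gap 16.5, offset like the figure's 36.5 on 38. Lift and carry.

move_arm(linear=[[0,-0.06,0.01],[0,-0.14,0.016],[0.02,-0.22,0.016],[0.05,-0.29,0.016],[0.08,-0.336,0.016],[0.12,-0.336,0.016],[0.143,-0.336,0.016],[0.143,-0.336,0.016],[0.143,-0.336,0.016]], twist=[[0,0,0],[-0.01,0,0],[-0.03,0.01,0],[-0.06,0.02,0],[-0.09,0.03,0],[-0.13,0.04,-0.007],[-0.174,0.043,-0.007],[-0.174,0.043,-0.007],[-0.174,0.043,-0.007]], hand=[-1,-1,-1,-1,-1,-1,-1,-1,-1])

```text
time: 42.55
tool_pos: [511.2, 229.9, 65.1]
tcp_rot: [-89.9, 0.0, -80.1]
ft_force: [0.3, 0.1, -0.7]
finger_gap: 16.4
```

move_arm(linear=[[0.04,-0.02,-0.01],[0.1,-0.05,-0.02],[0.16,-0.08,-0.04],[0.22,-0.11,-0.05],[0.28,-0.14,-0.07],[0.34,-0.17,-0.08],[0.4,-0.19,-0.09],[0.46,-0.21,-0.105],[0.488,-0.22,-0.111],[0.488,-0.22,-0.111],[0.488,-0.22,-0.111]], twist=[[-0.02,0.01,0],[-0.05,0.02,0],[-0.08,0.035,0.01],[-0.12,0.05,0.01],[-0.16,0.06,0.015],[-0.2,0.08,0.02],[-0.24,0.095,0.02],[-0.27,0.105,0.024],[-0.277,0.109,0.024],[-0.277,0.109,0.024],[-0.277,0.109,0.024]], hand=[-1,-1,-1,-1,-1,-1,-1,-1,-1,-1,-1])

```text
time: 43.47
tool_pos: [503.4, 80.6, 130.7]
tcp_rot: [-114.8, 0.1, -90.0]
ft_force: [-0.9, 0.9, 0.5]
finger_gap: 16.8
```

move_arm(linear=[[0.04,-0.01,-0.01],[0.1,-0.02,-0.03],[0.16,-0.04,-0.05],[0.22,-0.05,-0.07],[0.28,-0.07,-0.09],[0.34,-0.08,-0.11],[0.4,-0.095,-0.125],[0.46,-0.11,-0.145],[0.507,-0.121,-0.159],[0.507,-0.121,-0.159],[0.507,-0.121,-0.159]], twist=[[-0.02,0.01,0.01],[-0.04,0.02,0.015],[-0.07,0.03,0.02],[-0.1,0.04,0.03],[-0.13,0.05,0.04],[-0.16,0.065,0.045],[-0.185,0.075,0.05],[-0.21,0.085,0.06],[-0.222,0.091,0.064],[-0.222,0.091,0.064],[-0.222,0.091,0.064]], hand=[-1,-1,-1,-1,-1,-1,-1,-1,-1,-1,-1])

```text
time: 44.38
tool_pos: [475.3, -71.2, 183.3]
tcp_rot: [-134.7, 0.1, -100.0]
ft_force: [-0.7, 0.3, -0.2]
finger_gap: 16.4
```

```bash
python3 - <<'E'
from cup import *
from bench import r
st=r.sense();print(st["tool_pos"].round(1),st["tcp_rot"].round(1),st["finger_gap"],st["joint_pos"].round(0))
d=r.snapshot("side");cv2.imwrite("pics/p9.png",cv2.resize(d["frame"][60:260,180:460],(784,560))[:,:,::-1])
plan([cupref(-19,150,-28,18,230),cupref(-19,150,-28,18,160),cupref(-19,150,-28,18,110)])
E
```

```text
[475.3 -71.2 183.3] [-1.347e+02  1.000e-01 -1.000e+02] 16.423375037517683 [-13.  37.  61.  -2. 126.  86.]
lin [0.185, 0.17, -0.273] tw [-0.169, 0.063, 0.079] dist 111 deg 18
lin [0.0, 0.117, 0.202] tw [0.0, 0.0, 0.0] dist 70 deg 0
lin [0.0, 0.083, 0.144] tw [0.0, 0.0, 0.0] dist 50 deg 0
```

View pics/p9.png

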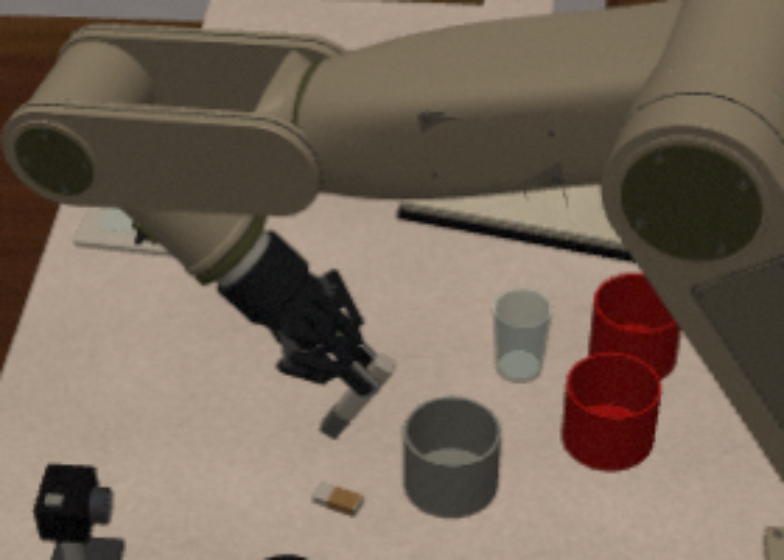

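The crop shows the marker held with its cap down at (335,425), close to the grey cup at (450,455). Go above the cup, then down.

move_arm(linear=[[0.02,0.02,-0.03],[0.05,0.05,-0.07],[0.08,0.075,-0.12],[0.11,0.1,-0.165],[0.14,0.13,-0.21],[0.17,0.155,-0.25],[0.185,0.17,-0.273],[0.185,0.17,-0.273],[0.185,0.17,-0.273],[0.185,0.17,-0.273]], twist=[[-0.02,0.01,0.01],[-0.05,0.02,0.02],[-0.075,0.03,0.035],[-0.1,0.04,0.045],[-0.13,0.05,0.06],[-0.155,0.058,0.07],[-0.169,0.063,0.079],[-0.169,0.063,0.079],[-0.169,0.063,0.079],[-0.169,0.063,0.079]], hand=[-1,-1,-1,-1,-1,-1,-1,-1,-1,-1])

```text
time: 45.27
tool_pos: [373.6, -108.9, 204.9]
tcp_rot: [-149.9, -0.0, -109.0]
ft_force: [0.7, 0.3, 1.2]
finger_gap: 16.7
```

```bash
python3 - <<'E'
from cup import *
from bench import r
st=r.sense();print(st["tool_pos"].round(1),st["tcp_rot"].round(1),st["finger_gap"],st["joint_pos"].round(0))
P=cloud(r.snapshot("side"));Q=P.reshape(-1,3)
for z in range(120,240,15):
    q=Q[(abs(Q[:,0]-c[0])<70)&(abs(Q[:,1]-c[1])<60)&(Q[:,2]>z)&(Q[:,2]<z+15)];print(z,len(q),np.median(q,0).round(0) if len(q) else '')
plan([cupref(-19,150,-28,18,160),cupref(-19,150,-28,18,110)])
E
```

```text
[ 373.6 -108.9  204.9] [-149.9   -0.  -109. ] 16.682585872452055 [-22.  36.  69.  -3. 134.  87.]
120 0 
135 21 [ 431. -120.  146.]
150 28 [ 431. -118.  158.]
165 35 [ 426. -117.  174.]
180 26 [ 421. -117.  188.]
195 32 [ 421. -114.  202.]
210 18 [ 412. -109.  217.]
225 93 [ 421. -108.  235.]
lin [0.002, 0.119, 0.202] tw [-0.001, 0.0, 0.001] dist 70 deg 0
lin [0.0, 0.083, 0.144] tw [0.0, 0.0, 0.0] dist 50 deg 0
```

move_arm(linear=[[0.002,0.03,0.05],[0.002,0.06,0.1],[0.002,0.09,0.15],[0.002,0.119,0.202],[0.002,0.145,0.248],[0.002,0.17,0.29],[0.002,0.19,0.325],[0.002,0.197,0.338],[0.002,0.198,0.34],[0.002,0.198,0.34]], twist=[[0,0,0],[0,0,0],[0,0,0],[0,0,0],[0,0,0],[0,0,0],[0,0,0],[0,0,0],[0,0,0],[0,0,0]], hand=[-1,-1,-1,-1,-1,-1,-1,-1,-1,-1])

```text
time: 46.15
tool_pos: [373.5, -109.4, 87.0]
tcp_rot: [-149.9, -0.0, -108.9]
ft_force: [0.3, -0.2, -0.4]
finger_gap: 16.7
```

```bash
python3 - <<'E'
from h import *
from bench import r
st=r.sense();print(st["tool_pos"].round(1),st["tcp_rot"].round(1),st["finger_gap"],st["joint_pos"].round(0),st["ft_force"].round(1))
d=r.snapshot("side");cv2.imwrite("pics/p10.png",cv2.resize(d["frame"][160:260,270:410],(784,560))[:,:,::-1])
E
```

```text
[ 373.5 -109.4   87. ] [-149.9   -0.  -108.9] 16.707080342956264 [-22.  45.  70.  -3. 125.  87.] [ 0.3 -0.2 -0.4]
```

View pics/p10.png

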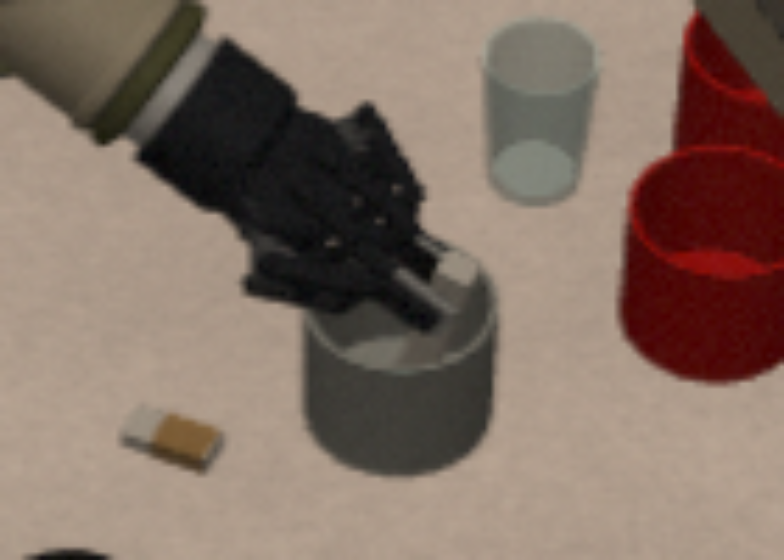

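The marker is inside the cup with its near end at (455,265). Release gently and back out along the tool axis.

move_arm(linear=[[0,0,0],[0,0,0],[0,0,0],[0,0,0],[0,0,0],[0,0,0]], twist=[[0,0,0],[0,0,0],[0,0,0],[0,0,0],[0,0,0],[0,0,0]], hand=[-0.2,-0.2,-0.2,-0.2,-0.2,-0.2])

```text
time: 46.7
tool_pos: [373.8, -109.5, 87.6]
tcp_rot: [-149.8, -0.0, -108.9]
ft_force: [-0.7, 0.1, 0.3]
finger_gap: 34.0
```

move_arm(linear=[[0,-0.06,0],[0,-0.13,0],[0,-0.22,0],[0,-0.32,0],[0,-0.4,0],[0,-0.45,0],[0,-0.45,0],[0,-0.45,0]], twist=[[0,0,0],[0,0,0],[0,0,0],[0,0,0],[0,0,0],[0,0,0],[0,0,0],[0,0,0]], hand=[-0.2,-0.2,-0.2,-0.2,-0.2,-0.2,-0.2,-0.2])

```text
time: 47.37
tool_pos: [484.5, -147.5, 154.9]
tcp_rot: [-149.8, -0.0, -108.9]
ft_force: [0.5, -0.3, -0.9]
finger_gap: 34.1
```

```bash
python3 - <<'E'
from cup import *
from mk import markers
from bench import r
st=r.sense();print(st["tool_pos"].round(1),st["finger_gap"])
s=r.snapshot("side");cv2.imwrite("pics/p11.png",cv2.resize(s["frame"][160:260,270:410],(784,560))[:,:,::-1])
P=cloud(s).reshape(-1,3);q=P[(np.hypot(*(P[:,:2]-c).T)<60)&(P[:,2]>86)&(P[:,2]<130)];print(len(q),q.mean(0).round(0),rect(q[:,:2]) if len(q)>4 else 0)
t=r.snapshot("top");markers(t,None,440,700,200,420)
plan([((520,60,230),level(0,110)),((535,230,230),level(12,90)),((545,330,150),level(12.7,75))])
E
```

```text
[ 484.5 -147.5  154.9] 34.14093103412223
100 [ 410. -115.  109.] (array([ 407.4, -116. ]), array([26.3, 26.2]), 44.5)
407 (array([564.1, 343.3]), array([118.6,  19.4]), 13.2) z 20.1 px [184 197  18  50] heading 12.9 far/near grey 94.0 140.0
lin [-0.692, -0.032, -0.272] tw [0.44, -0.165, -0.138] dist 223 deg 44
lin [-0.567, -0.017, 0.047] tw [0.221, -0.132, -0.023] dist 171 deg 23
lin [-0.319, 0.267, 0.102] tw [0.167, -0.008, 0.001] dist 128 deg 15
```

View pics/p11.png

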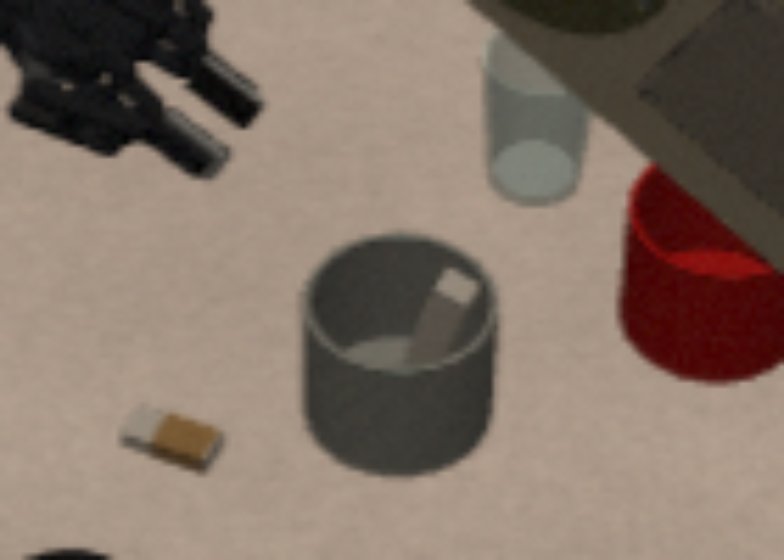

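The marker stands leaning against the cup wall with its top at (455,285), about 20° from upright. Marker A is still at (564,342.5). Back for it.

move_arm(linear=[[-0.1,-0.032,-0.05],[-0.22,-0.032,-0.1],[-0.34,-0.032,-0.15],[-0.46,-0.032,-0.2],[-0.58,-0.032,-0.25],[-0.692,-0.032,-0.272],[-0.692,-0.032,-0.272],[-0.692,-0.032,-0.272],[-0.692,-0.032,-0.272],[-0.692,-0.032,-0.272]], twist=[[0.05,-0.02,-0.02],[0.11,-0.04,-0.03],[0.17,-0.06,-0.05],[0.23,-0.08,-0.07],[0.3,-0.11,-0.09],[0.37,-0.14,-0.115],[0.44,-0.165,-0.138],[0.44,-0.165,-0.138],[0.44,-0.165,-0.138],[0.44,-0.165,-0.138]], hand=[0,0,0,0,0,0,0,0,0,0])

```text
time: 48.3
tool_pos: [518.9, 59.4, 229.3]
tcp_rot: [-110.1, 0.0, -90.0]
ft_force: [1.0, -0.2, -0.5]
finger_gap: 42.5
```

move_arm(linear=[[-0.09,-0.003,0.008],[-0.2,-0.006,0.016],[-0.32,-0.01,0.027],[-0.44,-0.013,0.036],[-0.54,-0.016,0.045],[-0.567,-0.017,0.047],[-0.567,-0.017,0.047],[-0.567,-0.017,0.047],[-0.567,-0.017,0.047]], twist=[[0.03,-0.02,0],[0.07,-0.04,-0.01],[0.12,-0.07,-0.01],[0.17,-0.1,-0.02],[0.21,-0.125,-0.023],[0.221,-0.132,-0.023],[0.221,-0.132,-0.023],[0.221,-0.132,-0.023],[0.221,-0.132,-0.023]], hand=[0,0,0,0,0,0,0,0,0])

```text
time: 49.05
tool_pos: [534.6, 227.4, 227.9]
tcp_rot: [-90.4, 0.0, -78.2]
ft_force: [0.8, -0.7, 0.1]
finger_gap: 42.9
```

```bash
python3 - <<'E'
from mk import *
from bench import r
st=r.sense();print(st["tool_pos"].round(1),st["tcp_rot"].round(1),st["finger_gap"])
markers(r.snapshot("wrist"),st)
R=level(12.9,75)
plan([gp((523.2,332.7,115),R),gp((523.2,332.7,28),R)])
E
```

```text
[534.6 227.4 227.9] [-90.4   0.  -78.2] 42.90433198473075
1917 (array([563.6, 342.1]), array([118.5,  19.2]), 12.8) z 19.2 px [208  99  27 111] heading 13.1 far/near grey 94.0 144.0
255 (array([470.4, 382.2]), array([55.7, 11.9]), 26.9) z 18.7 px [162 208  23  44] heading 30.2 far/near grey nan nan
lin [-0.352, 0.586, 0.093] tw [0.17, -0.013, 0.001] dist 207 deg 15
lin [-0.0, 0.28, -0.075] tw [0.0, 0.0, 0.0] dist 87 deg 0mk.py:10: RuntimeWarning: Mean of empty slice.
  g=s["frame"][l==i].mean(1);print("heading",np.degrees(np.arctan2(v[1],v[0])).round(1),"far/near grey",g[a>35].mean().round(),g[a<-35].mean().round())
  ret = ret.dtype.type(ret / rcount)
```

move_arm(linear=[[-0.1,0.05,0.03],[-0.2,0.13,0.06],[-0.3,0.23,0.08],[-0.35,0.33,0.093],[-0.352,0.43,0.093],[-0.352,0.53,0.093],[-0.352,0.586,0.093],[-0.352,0.586,0.093],[-0.352,0.586,0.093],[-0.352,0.586,0.093]], twist=[[0.03,0,0],[0.07,0,0],[0.11,-0.01,0],[0.15,-0.013,0],[0.17,-0.013,0.001],[0.17,-0.013,0.001],[0.17,-0.013,0.001],[0.17,-0.013,0.001],[0.17,-0.013,0.001],[0.17,-0.013,0.001]], hand=[0,0,0,0,0,0,0,0,0,0])

```text
time: 49.93
tool_pos: [541.3, 336.0, 53.8]
tcp_rot: [-74.9, -0.0, -77.2]
ft_force: [-1.0, 0.2, 0.6]
finger_gap: 42.4
```

move_arm(linear=[[0,0.07,-0.019],[0,0.15,-0.04],[0,0.21,-0.056],[0,0.25,-0.067],[0,0.275,-0.074],[0,0.28,-0.075],[0,0.28,-0.075],[0,0.28,-0.075]], twist=[[0,0,0],[0,0,0],[0,0,0],[0,0,0],[0,0,0],[0,0,0],[0,0,0],[0,0,0]], hand=[0,0,0,0,0,0,0,0])

```text
time: 50.6
tool_pos: [542.6, 336.6, -31.5]
tcp_rot: [-74.8, 0.0, -77.2]
ft_force: [0.2, -0.0, 0.6]
finger_gap: 42.6
```

move_arm(linear=[[0,0,0],[0,0,0],[0,0,0],[0,0,0],[0,0,0],[0,0,0],[0,0,0]], twist=[[0,0,0],[0,0,0],[0,0,0],[0,0,0],[0,0,0],[0,0,0],[0,0,0]], hand=[-1,-1,-1,-1,-1,-1,-1])

```text
time: 51.18
tool_pos: [544.0, 337.5, -29.5]
tcp_rot: [-74.6, 0.1, -77.2]
ft_force: [-1.5, -0.5, 6.4]
finger_gap: 16.6
```

```bash
python3 - <<'E'
from cup import *
from bench import r
st=r.sense();print(st["tool_pos"].round(1),st["tcp_rot"].round(1),st["finger_gap"])
plan([gp((515,270,140),level(11,85)),gp((530,110,185),level(2,108)),gp((525,-60,228),level(-10,133)),cupref(-19,150,-28,-19,230),cupref(-19,150,-28,-19,112)])
E
```

```text
[544.  337.5 -29.5] [-74.6   0.1 -77.2] 16.60035634087328
lin [0.198, -0.37, -0.028] tw [-0.115, 0.02, -0.004] dist 126 deg 11
lin [0.523, -0.171, -0.123] tw [-0.255, 0.1, 0.011] dist 169 deg 25
lin [0.535, -0.146, -0.167] tw [-0.277, 0.116, 0.068] dist 174 deg 28
lin [0.371, 0.174, -0.305] tw [-0.188, 0.062, 0.079] dist 153 deg 19
lin [0.0, 0.197, 0.341] tw [0.0, 0.0, 0.0] dist 118 deg 0
```

move_arm(linear=[[0,-0.06,0],[0,-0.14,0],[0.03,-0.22,-0.005],[0.07,-0.3,-0.01],[0.12,-0.36,-0.02],[0.17,-0.37,-0.025],[0.198,-0.37,-0.028],[0.198,-0.37,-0.028],[0.198,-0.37,-0.028]], twist=[[0,0,0],[-0.01,0,0],[-0.03,0.01,0],[-0.06,0.015,0],[-0.09,0.02,0],[-0.115,0.02,-0.004],[-0.115,0.02,-0.004],[-0.115,0.02,-0.004],[-0.115,0.02,-0.004]], hand=[-1,-1,-1,-1,-1,-1,-1,-1,-1])

```text
time: 51.93
tool_pos: [519.9, 270.8, 74.0]
tcp_rot: [-85.0, 0.0, -79.1]
ft_force: [-0.5, 0.8, -1.2]
finger_gap: 17.2
```

move_arm(linear=[[0.04,-0.015,-0.01],[0.1,-0.035,-0.025],[0.17,-0.055,-0.04],[0.24,-0.08,-0.055],[0.31,-0.1,-0.073],[0.38,-0.125,-0.09],[0.45,-0.15,-0.105],[0.51,-0.167,-0.12],[0.523,-0.171,-0.123],[0.523,-0.171,-0.123],[0.523,-0.171,-0.123]], twist=[[-0.02,0.01,0],[-0.05,0.02,0],[-0.085,0.035,0],[-0.12,0.05,0.005],[-0.15,0.06,0.005],[-0.185,0.075,0.01],[-0.22,0.09,0.01],[-0.25,0.098,0.011],[-0.255,0.1,0.011],[-0.255,0.1,0.011],[-0.255,0.1,0.011]], hand=[-1,-1,-1,-1,-1,-1,-1,-1,-1,-1,-1])

```text
time: 52.85
tool_pos: [508.6, 109.8, 120.6]
tcp_rot: [-108.1, 0.0, -88.0]
ft_force: [-0.2, 0.0, -0.7]
finger_gap: 16.2
```

move_arm(linear=[[0.04,-0.01,-0.01],[0.1,-0.03,-0.03],[0.17,-0.05,-0.05],[0.24,-0.07,-0.07],[0.31,-0.09,-0.1],[0.38,-0.11,-0.12],[0.45,-0.13,-0.14],[0.51,-0.14,-0.16],[0.535,-0.146,-0.167],[0.535,-0.146,-0.167],[0.535,-0.146,-0.167]], twist=[[-0.02,0.01,0.01],[-0.05,0.02,0.015],[-0.09,0.04,0.02],[-0.13,0.055,0.03],[-0.17,0.07,0.04],[-0.2,0.085,0.05],[-0.235,0.1,0.06],[-0.265,0.11,0.065],[-0.277,0.116,0.068],[-0.277,0.116,0.068],[-0.277,0.116,0.068]], hand=[-1,-1,-1,-1,-1,-1,-1,-1,-1,-1,-1])

```text
time: 53.77
tool_pos: [480.2, -50.6, 177.0]
tcp_rot: [-133.0, 0.0, -100.0]
ft_force: [0.6, 0.4, -0.8]
finger_gap: 16.6
```

move_arm(linear=[[0.03,0.015,-0.03],[0.08,0.04,-0.07],[0.14,0.065,-0.12],[0.2,0.09,-0.165],[0.26,0.12,-0.21],[0.32,0.15,-0.265],[0.36,0.17,-0.295],[0.371,0.174,-0.305],[0.371,0.174,-0.305],[0.371,0.174,-0.305],[0.371,0.174,-0.305]], twist=[[-0.02,0.01,0.01],[-0.05,0.015,0.02],[-0.075,0.025,0.03],[-0.105,0.035,0.045],[-0.135,0.045,0.055],[-0.165,0.055,0.07],[-0.185,0.06,0.077],[-0.188,0.062,0.079],[-0.188,0.062,0.079],[-0.188,0.062,0.079],[-0.188,0.062,0.079]], hand=[-1,-1,-1,-1,-1,-1,-1,-1,-1,-1,-1])

```text
time: 54.68
tool_pos: [360.8, -141.7, 201.7]
tcp_rot: [-149.9, 0.1, -108.9]
ft_force: [0.1, 0.5, 0.6]
finger_gap: 16.6
```

```bash
python3 - <<'E'
from cup import *
from bench import r
st=r.sense();print(st["tool_pos"].round(1),st["tcp_rot"].round(1),st["finger_gap"],st["joint_pos"].round(0))
P=cloud(r.snapshot("side"));Q=P.reshape(-1,3)
for z in range(120,240,15):
    q=Q[(abs(Q[:,0]-c[0])<70)&(abs(Q[:,1]-c[1])<60)&(Q[:,2]>z)&(Q[:,2]<z+15)];print(z,len(q),np.median(q,0).round(0) if len(q) else '')
plan([cupref(-19,150,-28,-19,112)])
E
```

```text
[ 360.8 -141.7  201.7] [-1.499e+02  1.000e-01 -1.089e+02] 16.55266574829582 [-24.  36.  70.  -6. 134.  83.]
120 24 [ 406. -117.  123.]
135 28 [ 419. -151.  142.]
150 28 [ 414. -150.  156.]
165 37 [ 409. -149.  173.]
180 24 [ 405. -148.  188.]
195 30 [ 402. -146.  200.]
210 30 [ 399. -141.  219.]
225 137 [ 412. -142.  235.]
lin [0.008, 0.189, 0.333] tw [-0.001, 0.001, 0.001] dist 115 deg 0
```

move_arm(linear=[[0.008,0.025,0.05],[0.008,0.05,0.1],[0.008,0.075,0.15],[0.008,0.1,0.2],[0.008,0.125,0.248],[0.008,0.147,0.29],[0.008,0.163,0.325],[0.008,0.17,0.34],[0.008,0.172,0.343],[0.008,0.172,0.343]], twist=[[0,0,0],[0,0,0],[0,0,0],[0,0,0],[0,0,0],[0,0,0],[0,0,0],[0,0,0],[0,0,0],[0,0,0]], hand=[-1,-1,-1,-1,-1,-1,-1,-1,-1,-1])

```text
time: 55.57
tool_pos: [366.8, -146.1, 86.7]
tcp_rot: [-149.9, 0.1, -108.9]
ft_force: [0.1, -0.3, -0.4]
finger_gap: 16.6
```

```bash
python3 - <<'E'
from cup import *
from bench import r
st=r.sense();print(st["tool_pos"].round(1),st["finger_gap"],st["ft_force"].round(1))
P=cloud(r.snapshot("side")).reshape(-1,3)
q=P[(np.hypot(*(P[:,:2]-c).T)<60)&(P[:,2]>84)&(P[:,2]<130)];print(len(q))
t=r.snapshot("top")
E
```

```text
[ 366.8 -146.1   86.7] 16.589885158287434 [ 0.1 -0.3 -0.4]
322
```

No contact force and the height matches the first marker, so it's inside the cup. Release, back out and look.

move_arm(linear=[[0,0,0],[0,0,0],[0,0,0],[0,0,0],[0,0,0],[0,0,0]], twist=[[0,0,0],[0,0,0],[0,0,0],[0,0,0],[0,0,0],[0,0,0]], hand=[-0.3,-0.3,-0.3,-0.3,-0.3,-0.3])

```text
time: 56.17
tool_pos: [367.3, -146.3, 87.5]
tcp_rot: [-149.8, 0.1, -108.9]
ft_force: [-0.1, 0.3, 0.1]
finger_gap: 29.8
```

move_arm(linear=[[0,-0.06,0],[0,-0.13,0],[0,-0.22,0],[0,-0.34,0],[0,-0.47,0],[0,-0.6,0],[0,-0.7,0],[0,-0.7,0],[0,-0.7,0],[0,-0.7,0]], twist=[[0,0,0],[0,0,0],[0,0,0],[0,0,0],[0,0,0],[0,0,0],[0,0,0],[0,0,0],[0,0,0],[0,0,0]], hand=[-0.3,-0.3,-0.3,-0.3,-0.3,-0.3,-0.3,-0.3,-0.3,-0.3])

```text
time: 57.0
tool_pos: [537.3, -204.8, 190.0]
tcp_rot: [-149.4, 0.0, -108.8]
ft_force: [-0.7, -0.7, -0.8]
finger_gap: 29.7
```

```bash
python3 - <<'E'
from cup import *
from mk import markers
from bench import r
st=r.sense();print(st["time"],st["tool_pos"].round(1),st["finger_gap"])
s=r.snapshot("side");t=r.snapshot("top");f=s["frame"]
a=cv2.resize(f[180:260,300:400],(400,320));b=cv2.resize(f[300:420,280:430],(400,320));top=cv2.resize(t["frame"][:400],(800,280))
cv2.imwrite("pics/fin.png",cv2.resize(np.vstack([np.hstack([a,b]),cv2.resize(t["frame"],(800,600))[:500]]),(720,540))[:,:,::-1])
P=cloud(s).reshape(-1,3)
q=P[(np.hypot(*(P[:,:2]-c).T)<60)&(P[:,2]>86)&(P[:,2]<130)]
for m in (q[q[:,1]>-135],q[q[:,1]<=-135]): print("top end",len(m),m.mean(0).round(0) if len(m) else '',m[:,2].max() if len(m) else '')
for n,w in(("side",s),("top",t)):
    P=cloud(w).reshape(-1,3);P=P[np.hypot(P[:,0]-374,P[:,1]-250)<60]
    for lo,hi in((27,37),(120,150),(150,165)):
        m=P[(P[:,2]>lo)&(P[:,2]<hi)];print(n,lo,len(m),rect(m[:,:2])[:2] if len(m)>5 else '')
markers(t,None,420,720,40,440)
E
```

```text
57.0 [ 537.3 -204.8  190. ] 29.672380366856128
top end 105 [ 409. -116.  110.] 128.5181021914434
top end 55 [ 392. -142.  109.] 125.30450821758836
side 27 348 (array([374.5, 256.6]), array([105.9, 118.5]))
side 120 129 (array([372.2, 255.2]), array([38.6, 35.6]))
side 150 165 (array([374.6, 252.3]), array([38., 36.]))
top 27 362 (array([374. , 250.2]), array([118.3, 115.4]))
top 120 54 (array([371.4, 247.5]), array([29.3, 39.4]))
top 150 274 (array([374.6, 250.5]), array([36.2, 36.2]))
```

View pics/fin.png

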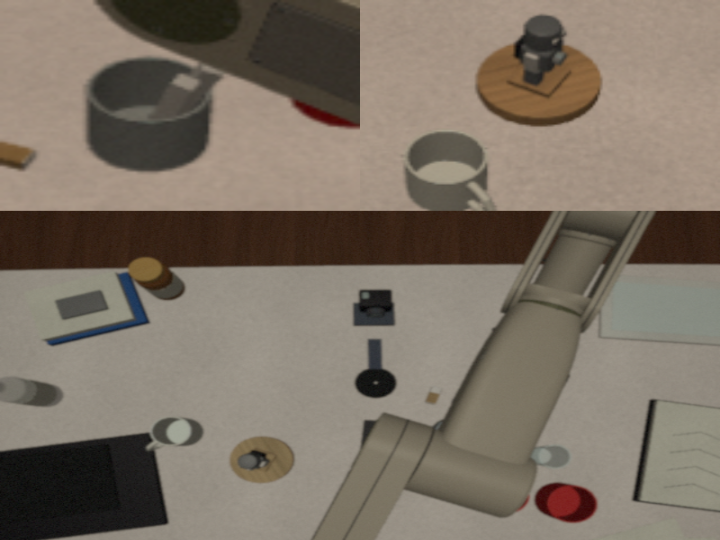

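Both markers stand leaning in the cup, with tops at z ≈ 110–125 (about 20–25° of tilt). The figure stands upright on the plinth with its head centred at (374.6, 250.5) against the plinth's (374, 250). No markers are left on the table and the gripper is clear.

```bash
python3 -c "
from bench import r
print(r.hand_in())"
```

```text
the job is handed in; nothing more can be done
None
```

I finished the job and handed it in at about 57 s on the robot's clock; no verdict is reported.

- **Shoot:** I gripped the fallen figure by the head, tipped it upright and stood it on bare table beside the pad. I then regripped the head from above and held it over the pad. It showed face, left side, back and right side for about 2 s each. Side-camera checks at each view put the figure's foot within about 4° of square and 6 mm of the pad centre.
- **Plinth:** In the last check the figure stood upright with its head centre within about 3 mm of the plinth's axis.
- **Markers:** Only two were present, and one had been knocked aside before I reached it. Both stand leaning in the grey cup, by my estimate 20–25° from upright. None was left on the table.
- **Bystanders:** They looked undisturbed in the last pictures. I did not measure their positions again, and the arm hid most of the phone in the last top view.

**What disagreed:**
- My first grasp closed on air, because the real fingertips sit about 46 mm short of the reported tool point. I corrected for that from then on.
- Joint 3's limit stopped me setting the figure down on the pad itself, so I regripped it next to the pad.
- I saw no slackening of the grip.

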